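# Close the breathing-air filter box

### The arm

A 6-joint arm with a two-finger parallel gripper is mounted at the origin on the work surface. World frame = base frame: x ahead of the robot, y to its left, z up, the work surface at z = 0. Lengths are in m, angles in rad, forces in N, time in s.
With the tool pointing down it reaches from about 0.35 to 0.925 m from the base axis. Payload 6.4 kg.
Tool frame: the origin (TCP) lies on the centre line of the jaws, within the pads' length; the fingertips stand 22 mm ahead of it and the grasp point (between the pads) lies 3 mm ahead of it; x points along the fingers, z is the direction in which the jaws open and shut, and the axes are right-handed (so a half turn about x gives the same grasp; the last joint's range is limited). The gripper opens to 85 mm and grips with 20 to 120 N. Pads are 22 mm wide; open, the fingers measure 114 mm over their backs; the gripper's body (76 mm by 85 mm) begins 54 mm behind the grasp point. The pads swing forward as they close: fully open they stand 13 mm farther back than shut.
Start: joints at [1.139, 0.245, 1.558, -0, 1.339, -0.174], TCP at [0.166, 0.629, 0.253] pointing down, gripper open.
Joint ranges: [-3.13, 3.13], [-1.02, 2.26], [0.13, 2.54], [-0.95, 4.09], [0.21, 2.88], [-2.74, 2.74]. Speed limits (rad/s): [2.57, 2.57, 3.14, 3.14, 3.14, 3.14].

### API

Orientations are given as a unit quaternion [x, y, z, w].
In Python, from bench import state, read_camera, get_calibration, sign_off gives the robot as it stands. The module is installed in compiled form; this text tells all that it offers.
- The arm moves only by the shell command python3 -m creep 'ROWS' [FORCE]. ROWS is JSON, one flat list of numbers, 7 for each row, row after row: the shift along the tool's x, y, z in m, then the turn, a rotation vector about the tool's x, y, z in degrees, then the opening, from -1 (shut) to 1 (fully open). A call has 1 to 20 rows; each row is the pose to reach, as a shift and turn from the pose commanded when the call began, along the tool's axes at that moment; what a row does not reach only later rows make up. A row lasts 1/10 s, in which the tool goes at most 50 mm and 8.59 degrees, less where a joint would pass 70% of its speed; a pose out of reach is approached as far as the arm can. A call with a gripper value outside its range is refused whole. The fingers move at their own pace and stop on an object; FORCE is the grip in N (left out, the last holds). Time passes only in rows, so rows that repeat a pose let the fingers close. It gives the time, the measured TCP pose, the force and the opening at its end, in the units of the state.
- state(): the state, without advancing time (a new reading comes with each control period).
- read_camera(name): name is "scene" or "top"; returns (picture, depth): 480x640x3 uint8, red, green, blue; 480x640 float32, m along the optical axis (not along the pixel's ray), 0 where there is no reading.
- get_calibration(name): a dict with "intrinsics" (3x3 intrinsics, pixels), "xyz" and "orientation" of the camera in the world. Camera axes: x right, y down, z forward; pixel columns grow to the right and rows downward; lengths in m; the calibration is good to about 2 mm. A picture is of the moment at which its call begins. get_calibration takes no time and is no camera call.
- sign_off(): hands the job in, once; it reports no verdict.
The state is a dict: "time": time; "qpos": joint angles; "qd": joint speeds; "joint_torque": joint torques, N m; "tcp_pos": TCP position; "orientation": TCP orientation; "force": force on the tool from outside, world axes, zero at the start; "ft_torque": the same for the moment, N m; "gripper_width": finger opening in m.
Only numpy, scipy, OpenCV 4.12 (cv2) and the standard library are available. Lean on these libraries where they do the work, as an engineer would, in place of code of your own. Each camera call takes 0.05 s, during which the arm holds its last target.

### The job

First push the three filter cartridges fully home in the filter box so that their fronts stand in one even row, flush with the lane dividers; then set the clip cover on the box and press it down until it snaps in under both spring catches. Keep pressing it down as far as it goes, squeezing the seal, and finish while still holding the cover pressed down. Leave the other things on the bench where they are.

Things in the scene. Friction and masses are not known exactly. Their poses are not given: they have to be found in the camera images.
- filterbox: Filter box, fixed, painted metal. Origin: centre of its underside; x from open front to rear wall, y left, z up; yaw within 0.25 rad. Floor 8 mm thick, x -95 to 50, y -84 to 84 mm (x < -50: bare loading apron). Walls to z = 46 mm: end walls (outer |y| = 68.5), two 4 mm dividers, rear wall x 42 to 50. Three 39 mm lanes at y = -43, 0, 43 mm, x -50 to 42, open at front and top
- lane_front (a point): Top front edge of the box's middle lane: box x = -50, y = 0, z = 46 mm. The dividers' and end walls' front ends lie in this plane (x = -50 mm); the cartridges' fronts belong flush with it
- cartridge1: Filter cartridge in the right lane (box y = -43 mm): block 92 long (x) x 36 wide (y) x 32 mm high, about 0.12 kg, pleated paper on top. Origin: centre of its underside, front face 46 mm towards -x. On the box floor, sticking out of its lane onto the apron by 15 to 45 mm; slides at 1 to 2 N. Fully home: back on the rear wall, origin at box x = -4 mm, front flush with the dividers
- cartridge2: Filter cartridge in the middle lane (box y = 0 mm): block 92 long (x) x 36 wide (y) x 32 mm high, about 0.12 kg, pleated paper on top. Origin: centre of its underside, front face 46 mm towards -x. On the box floor, sticking out of its lane onto the apron by 15 to 45 mm; slides at 1 to 2 N. Fully home: back on the rear wall, origin at box x = -4 mm, front flush with the dividers
- cartridge3: Filter cartridge in the left lane (box y = 43 mm): block 92 long (x) x 36 wide (y) x 32 mm high, about 0.12 kg, pleated paper on top. Origin: centre of its underside, front face 46 mm towards -x. On the box floor, sticking out of its lane onto the apron by 15 to 45 mm; slides at 1 to 2 N. Fully home: back on the rear wall, origin at box x = -4 mm, front flush with the dividers
- nose_l (a point): Inner lower edge of the nose of the left (+y) spring catch, steel, 30 mm long in x. At rest at box y = 68 mm, z = 54.5 mm (flat underside); lead-in slope from z = 57 up and outward to z = 67, |y| = 74 mm; stem at |y| = 74 to 80 mm. The cover's edge pushes it outward; both together resist with about 8 to 15 N, then spring back over the plate and the force suddenly drops
- nose_r (a point): Inner lower edge of the nose of the right (-y) spring catch, steel, 30 mm long in x. At rest at box y = -68 mm, z = 54.5 mm (flat underside); lead-in slope from z = 57 up and outward to z = 67, |y| = 74 mm; stem at |y| = 74 to 80 mm. The cover's edge pushes it outward; both together resist with about 8 to 15 N, then spring back over the plate and the force suddenly drops
- cover: Clip cover, grey plastic, 0.16 kg, lying right side up beside the box. Plate 116 (x) x 144 (y) x 6 mm, with a 16 mm deep, 5 mm thick lip down each 144 mm edge (inner faces 106 mm apart, bevelled). Origin: centre, at the lips' bottom; plate z 16 to 22 mm. Same after a half turn. Its origin's height in the box frame: about 48 mm loose on the catches, 32.5 clipped, 30 pressed fully down
- rib_top (a point): Top centre of the cover's grip rib, 52 mm above the cover's origin. The rib is 70 long (x) x 16 thick (y) x 30 mm high, standing on the middle of the plate. On the box, cover x lies along box x, centred: one lip in front of the cartridges and dividers, the other behind the rear wall (3 mm play each way), the plate's short edges between the catches
- seal (a joint): How far the two rubber strips on the box's end walls are squeezed down, m: 0 free (tops at box z = 50 mm), about 0.0015 with the cover clipped on but not pressed, 0.004 with it pressed down on the walls. Springy, 2.5 N per mm in all
- screwdriver: Bystander: a screwdriver, 170 mm long, lying in the gap between the box and the cover; leave it alone
- nut: Bystander: a big steel nut (ring), 36 mm across, 14 mm high, lying beyond the gap between box and cover; leave it alone
- hammer: Bystander: a hammer, 260 mm long, lying to the left; leave it alone
- brush: Bystander: a hand brush, 220 mm long, lying to the right; leave it alone
- spraycan: Bystander: a standing spray can, 58 mm across, 180 mm high, at the back left; leave it alone

How it is judged:
On the way, in this order (a step that is already met when the one before it is completed fails the run):
1. all three cartridges fully home in an even row, before the cover is on (x of each of cartridge1, cartridge2, cartridge3 in the frame of filterbox above -0.007 m), for 0.2 s.
2. the cover snapped in under both catches (z of cover in the frame of filterbox below 0.0335 m and horizontal distance between cover and filterbox below 0.008 m and angle between the z axis of cover and the z axis of filterbox, either way round below 0.05 rad and angle between the x axis of cover and the x axis of filterbox, either way round below 0.1 rad), for 0.1 s.
At the end, for the whole second after the job is handed in: All three cartridges within 3 mm of fully home; the cover under both catches, square on the box; and the gripper still pressing it (over 3 N of contact) so that the seal is squeezed by more than 2.8 mm (clipped on but unpressed: about 1.5 mm; hard down: 4 mm) (all of step 1 and all of step 2 and value of joint seal above 0.0028 m and contact force between the fingers and cover above 3 N); the arm keeps its last pose, push and grip.
It fails at once if another thing on the bench was moved by more than 30 mm (distance of any of screwdriver, nut, hammer, brush, spraycan from where it was at the start of the episode above 0.03 m).
It also fails if it takes over 67 s, if anything falls off the work surface, if the arm or the gripper's body presses on something with over 40 N, if the wrist force passes 120 N, or if a joint passes its speed limit or range.

## Working session

There is one attempt and no reset: what is moved stays moved. The work goes in short steps, Python scripts to look and compute and a shell command to move; the robot and the scene stay as the last step left them, time stands still between calls to the robot, and variables do not carry over. Pictures are saved under pics/ and viewed, and the job is handed in when it is done.

```bash
mkdir -p pics
python3 - <<'E'
from bench import *
import cv2,numpy as np
print(state())
for n in("scene","top"):
    p,d=read_camera(n); cv2.imwrite(f"pics/{n}0.png",p[:,:,::-1]); np.save(f"pics/{n}0.npy",d); np.save(f"pics/{n}0_rgb.npy",p)
    print(n,get_calibration(n))
E
```

```text
{'time': 0.0, 'qpos': array([ 1.13893029e+00,  2.45798101e-01,  1.55903068e+00,  2.25163713e-05,
        1.33869459e+00, -1.74079420e-01]), 'qd': array([-0.00110392, -0.00017908,  0.00054906, -0.00145511, -0.00033875,
        0.00071158]), 'joint_torque': array([-7.41647273e-04, -4.29515398e+01, -3.26121604e+01, -1.42785011e-04,
        5.52051308e-03,  4.72485411e-07]), 'tcp_pos': array([0.16546698, 0.62804856, 0.25218154]), 'orientation': array([-0.43189218,  0.56072989,  0.43127254,  0.55951329]), 'force': array([-0.17655391,  1.16223727, -0.7129975 ]), 'ft_torque': array([0.0587581 , 0.01812588, 0.02340788]), 'gripper_width': 0.08574364435336752}
scene {'intrinsics': array([[575.33845573,   0.        , 315.54257016],
       [  0.        , 575.33845573, 237.31998526],
       [  0.        ,   0.        ,   1.        ]]), 'xyz': array([1.01913613, 0.83856223, 0.77302667]), 'orientation': array([ 0.2008738 ,  0.87234718, -0.43101266, -0.11352625])}
top {'intrinsics': array([[618.46274883,   0.        , 319.45664549],
       [  0.        , 618.46274883, 248.26328883],
       [  0.        ,   0.        ,   1.        ]]), 'xyz': array([ 0.35098576, -0.0061745 ,  1.74009461]), 'orientation': array([ 0.70584045, -0.70569219,  0.04441211, -0.04260701])}
```

View pics/scene0.png

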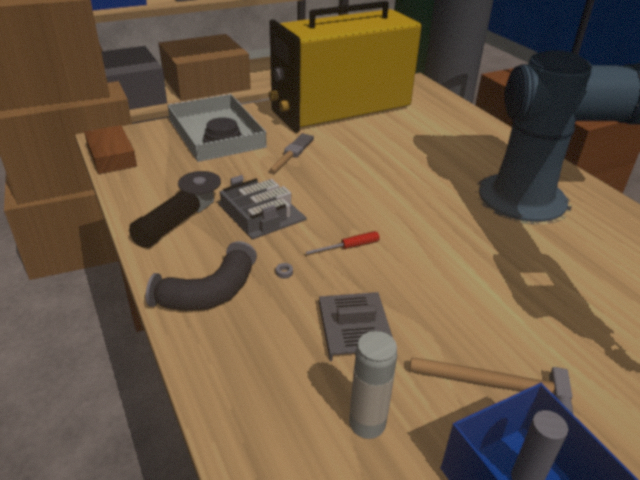

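View pics/top0.png

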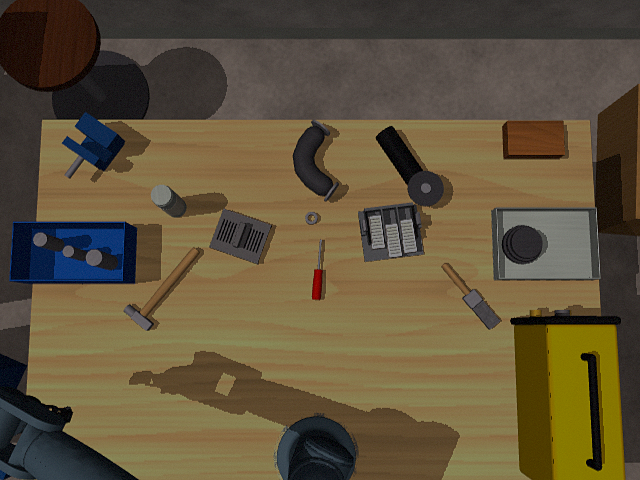

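The scene shows the box at about (262,205) in the scene picture and (391,232) in the top picture. The cover is at (242,236), the screwdriver at (318,270) and the nut at (312,217) in the top picture. Next I'll zoom in.

```bash
cat > h.py <<'E'
import numpy as np,cv2
from bench import *
from scipy.spatial.transform import Rotation as R
def cal(n):
    c=get_calibration(n); return np.array(c["intrinsics"]),np.array(c["xyz"]),R.from_quat(c["orientation"]).as_matrix()
def ray(n,uv,z):
    K,t,M=cal(n); d=M@np.linalg.solve(K,[uv[0],uv[1],1]); return t+d*(z-t[2])/d[2]
def proj(n,P):
    K,t,M=cal(n); q=(np.atleast_2d(P)-t)@M; q=q@K.T; return q[:,:2]/q[:,2:]
def cloud(n,d):
    K,t,M=cal(n); v,u=np.mgrid[:480,:640]; 
    q=np.stack([(u-K[0,2])/K[0,0]*d,(v-K[1,2])/K[1,1]*d,d],-1); return q@M.T+t
E
python3 - <<'E'
from h import *
p=cv2.imread("pics/top0.png")
cv2.imwrite("pics/box_z.png",cv2.resize(p[190:275,345:440],None,fx=6,fy=6,interpolation=cv2.INTER_CUBIC))
cv2.imwrite("pics/cov_z.png",cv2.resize(p[195:275,200:285],None,fx=6,fy=6,interpolation=cv2.INTER_CUBIC))
s=cv2.imread("pics/scene0.png")
cv2.imwrite("pics/sbox_z.png",cv2.resize(s[165:245,205:315],None,fx=7,fy=7,interpolation=cv2.INTER_CUBIC))
for n in("top","scene"):
  C=cloud(n,np.load(f"pics/{n}0.npy"))
  np.save(f"pics/C{n}.npy",C)
C=np.load("pics/Ctop.npy")
print((C[200:265:5,355:430:5,2]*1000).astype(int))
print((C[205:270:5,205:280:5,2]*1000).astype(int))
E
```

```text
[[  0   4   0  -1 -11   5   0  -4 -10   1  -4   0  65  62  59]
 [ -1  -1  -7   0   0  -1   0  42  41  47  47  45   6  60  62]
 [  3  -2  43  40  32  35  15  13  18   3  14  19   2  -4  -3]
 [  1   9  47  15   8  33   8   7  16   7   3   6  56   0  -3]
 [ -5  37  56  41  38  41  -4   3   7  -1  34  40  50  57  -4]
 [  3  23  61  46  34  40  30  34  35  32  36  39  50  37  -2]
 [ -1   6  56  33  44  35  44  37  43  45  41  41  55   2   0]
 [ -5  -3   9  34  39  37  44  32  38  41  42  38  39   3   5]
 [ -7  -9   4  44  43  32  47  31  44  49  39  39  40  10   1]
 [ -5   6  10  14  39  37   6  41  44  34  35  40  38   3  -5]
 [  5  -4   4   4   0  12   9  43  32  41  37  42  37   7  -4]
 [  0  -5   6  11   7   7  11  46  34  36  11  11   3  -8  -6]
 [ -4   0   6   6   3   3  10   0  -5   0  -1  -7  -8  -4  -3]]
[[   3    1   -4    0   -7   -6    0    0   -2   -1   -1   -4    0    1
     0]
 [   0   -4   -1    2   28   -3    0   -2   -3    2    2   -3   -1    0
     3]
 [  -2    1    2   -2   17   17   18   31    4   -3    2   -8    0   -1
     4]
 [   3    0   -1   19   19   16   19   26   20   21   26    0    4    1
     4]
 [1740    0   -3   21   17   24   29 1740   49   21   26   25   23   21
     6]
 [   0   -4   23   17   20   22   26   48   14   24   31   11   30   -5
     1]
 [  -3    2   19   23   19   18   18   51   16   18   19   20   14    0
     2]
 [  -1   -5   22   22   28   29   50   35   25   18   15   21   20    4
    -2]
 [   1   18   22   20   13   22   51   22   21   24   20   17    1   -5
    -5]
 [  -3    3   -2   27   18   27   19   24   25   20   26   19    0    0
    -4]
 [  -2   -3    2    0    1    0   26   21   27   20   19   20    0   -4
     3]
 [   4   -3    5    0    4   -6   -4   -3   -3   16   21   -1    3    0
     0]
 [  -2    0   -5   -1    0   -6    0   -1    0    0   -7   -4    0    6
     4]]
```

View pics/box_z.png

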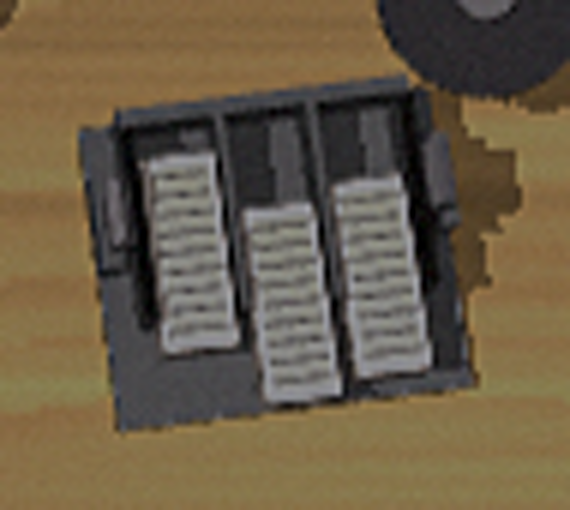

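View pics/cov_z.png

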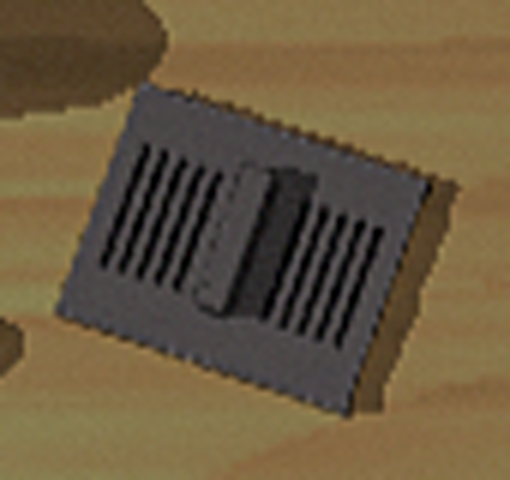

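View pics/sbox_z.png

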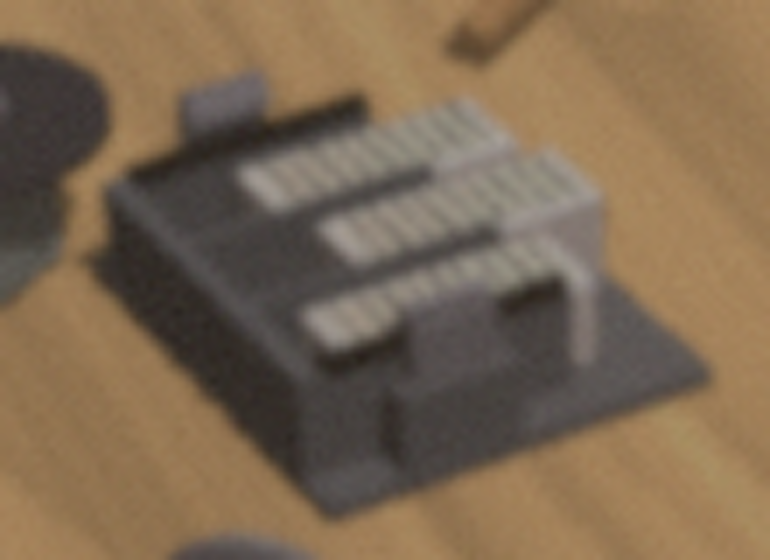

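Run:
```python
from h import *
from scipy.optimize import least_squares
def up(a,s,o): return (np.array(a,float)+.5)/s-.5+np.array(o)
T=up([(118,430),(475,385),(83,130),(115,113),(407,76)],6,(345,190))
TP=np.array([(-95,84,8),(-95,-84,8),(50,84,8),(50,68.5,46),(50,-68.5,46)])/1e3
S=up([(709,372),(335,515),(298,385),(110,190)],7,(205,165))
SP=np.array([(-95,84,8),(50,84,2),(50,68.5,46),(50,-68.5,46)])/1e3
def tf(q,P): 
    c,s=np.cos(q[2]),np.sin(q[2]); return P@np.array([[c,s,0],[-s,c,0],[0,0,1]])+[q[0],q[1],0]
f=lambda sets:lambda q:np.concatenate([(proj(n,tf(q,P))-U).ravel() for n,U,P in sets])
for sets in([("top",T,TP)],[("scene",S,SP)],[("top",T,TP),("scene",S,SP)]):
    r=least_squares(f(sets),[.57,-.2,.1]); print(r.x.round(4),r.fun.round(1))
# cartridges
rgb=cv2.imread("pics/top0.png"); g=cv2.cvtColor(rgb,cv2.COLOR_BGR2GRAY); h=cv2.cvtColor(rgb,cv2.COLOR_BGR2HSV)
m=((h[...,1]<70)&(h[...,2]>125)).astype(np.uint8); m[:190]=0;m[275:]=0;m[:,:345]=0;m[:,440:]=0
m=cv2.morphologyEx(m,cv2.MORPH_CLOSE,np.ones((3,3)))
for c in cv2.findContours(m,0,2)[0]:
    if cv2.contourArea(c)<100: continue
    b=cv2.boxPoints(cv2.minAreaRect(c)); W=np.array([ray("top",p,.040) for p in b])
    q=r.x; L=tf([0,0,-q[2]],W-[q[0],q[1],0]); print((L*1e3).round(1).tolist(), "mean x", L[:,0].mean())
# cover
print(up([(145,82),(432,185),(352,413),(57,315)],6,(200,195)))
Cc=np.array([ray("top",p,.022) for p in up([(145,82),(432,183),(352,415),(57,315)],6,(200,195))]); print(Cc.round(4),[np.linalg.norm(Cc[i]-Cc[i-1]).round(4) for i in range(4)],Cc.mean(0))
```

```text
[ 0.6325 -0.2089  0.1271] [ 0.3  0.3 -0.2  0.3 -0.8 -0.   0.3 -0.4  0.3 -0.3]
[ 0.6358 -0.207   0.1222] [ 1.2 -0.5 -0.7  1.2  0.3 -0.  -0.8 -1.1]
[ 0.6341 -0.2086  0.123 ] [ 0.1 -0.3 -0.4 -0.1 -0.8 -0.7  0.2 -1.   0.3 -0.8  1.5 -1.  -0.2  0.6
  0.8 -0.6 -0.3 -1.6]
[[-5.9, 17.9, 40.0], [-4.9, -16.2, 40.0], [-94.8, -17.0, 40.0], [-95.7, 16.9, 40.0]] mean x -0.05029802332807394
[[2.2, -25.8, 40.0], [3.0, -60.2, 40.0], [-87.3, -60.1, 40.0], [-88.0, -26.0, 40.0]] mean x -0.04252888411769434
[[24.3, 54.9, 40.0], [22.5, 21.1, 40.0], [-67.1, 27.2, 40.0], [-65.3, 60.7, 40.0]] mean x -0.021392702194182957
[[223.75       208.25      ]
 [271.58333333 225.41666667]
 [258.25       263.41666667]
 [209.08333333 247.08333333]]
[[0.6773 0.2594 0.022 ]
 [0.6293 0.124  0.022 ]
 [0.52   0.1602 0.022 ]
 [0.5668 0.2983 0.022 ]] [np.float64(0.1171), np.float64(0.1436), np.float64(0.115), np.float64(0.1459)] [0.59834716 0.21049164 0.022     ]
```

```bash
cat >> h.py <<'E'
BOX=np.array([0.633,-0.208,0.125])
def b2w(p,q=None):
    q=BOX if q is None else q
    c,s=np.cos(q[2]),np.sin(q[2]); return np.array([q[0]+c*p[0]-s*p[1],q[1]+s*p[0]+c*p[1]])
def rel(pos,yaw):
    """yaw: desired direction of tool z (mod pi) given as yaw of the object whose y is jaw axis"""
    s=state(); M=R.from_quat(s["orientation"]).as_matrix()
    a=np.arctan2(M[1,2],M[0,2]); d=(yaw+np.pi/2-a+np.pi/2)%np.pi-np.pi/2
    sh=M.T@(np.array(pos)-s["tcp_pos"])
    print("t",round(s["time"],2),"tcp",s["tcp_pos"].round(4),"F",s["force"].round(1),"w",round(s["gripper_width"],4))
    print("axes x",M[:,0].round(3),"y",M[:,1].round(3),"z",M[:,2].round(3))
    # ideal down orientation
    y=np.cos(a+d),np.sin(a+d)
    Z=np.array([y[0],y[1],0]);X=np.array([0,0,-1.]);Y=np.cross(Z,X)
    rv=R.from_matrix(M.T@np.column_stack([X,Y,Z])).as_rotvec(degrees=True)
    print("shift mm",(sh*1e3).round(1),"rotvec deg",rv.round(2), "resulting tool y",Y.round(3),"q6",s["qpos"][5].round(2))
E
python3 - <<'E'
from h import *
p=b2w([-.135,0]); print(p); rel([*p,.2],BOX[2])
E
```

```text
[ 0.49905331 -0.22483109]
t 0.1 tcp [0.1655 0.6281 0.2523] F [ 0.1  0.2 -0.3] w 0.0855
axes x [-0.001 -0.002 -1.   ] y [-0.967  0.255  0.   ] z [ 0.255  0.967 -0.002]
shift mm [  53.4 -540.  -739.6] rotvec deg [-21.93  -0.09  -0.04] resulting tool y [-0.992 -0.125 -0.   ] q6 -0.17
```

```bash
python3 -m creep '[0.0,-0.342,-0.301,0,0,0,0.7, 0.0,-0.342,-0.301,0,0,0,0.7, 0.0,-0.342,-0.301,0,0,0,0.7, 0.0,-0.342,-0.301,0,0,0,0.7, 0.0,-0.342,-0.301,0,0,0,0.7, 0.0,-0.342,-0.301,0,0,0,0.7, 0.0,-0.342,-0.301,0,0,0,0.7, 0.0,-0.342,-0.301,0,0,0,0.7, 0.053,-0.540,-0.740,-21.93,0,0,0.7, 0.053,-0.540,-0.740,-21.93,0,0,0.7, 0.053,-0.540,-0.740,-21.93,0,0,0.7, 0.053,-0.540,-0.740,-21.93,0,0,0.7, 0.053,-0.540,-0.740,-21.93,0,0,0.7, 0.053,-0.540,-0.740,-21.93,0,0,0.7, 0.053,-0.540,-0.740,-21.93,0,0,0.7, 0.053,-0.540,-0.740,-21.93,0,0,0.7, 0.053,-0.540,-0.740,-21.93,0,0,0.7, 0.053,-0.540,-0.740,-21.93,0,0,0.7, 0.053,-0.540,-0.740,-21.93,0,0,0.7, 0.053,-0.540,-0.740,-21.93,0,0,0.7]' 40
python3 - <<'E'
from h import *
p=b2w([-.135,0]); print(p); rel([*p,.2],BOX[2]); print(state()["qpos"])
E
```

```text
time: 2.1
tcp_pos: [0.4991, -0.2293, 0.1994]
orientation: [-0.529, 0.469, 0.529, 0.469]
force: [-1.4, 0.4, -0.1]
gripper_width: 0.073
[ 0.49905331 -0.22483109]
t 2.1 tcp [ 0.4991 -0.2293  0.1994] F [-1.4  0.4 -0.1] w 0.073
axes x [-0.001 -0.    -1.   ] y [-0.993 -0.12   0.001] z [-0.12   0.993 -0.   ]
shift mm [-0.6 -0.4  4.4] rotvec deg [-0.3  -0.02 -0.05] resulting tool y [-0.992 -0.125 -0.   ] q6 -2.33
[-6.36664491e-01  6.65943313e-02  1.86117450e+00 -9.22692423e-04
  1.21417493e+00 -2.32697365e+00]
```

```bash
python3 -m creep '[0.08,0,0.004,-0.3,0,0,0.7, 0.13,0,0.004,-0.3,0,0,0.7, 0.15,0,0.004,-0.3,0,0,0.7, 0.165,0,0.004,-0.3,0,0,0.7, 0.165,0,0.004,-0.3,0,0,0.7, 0.165,0,0.004,-0.3,0,0,0.7, 0.165,0,0.004,-0.3,0,0,0.7]'
python3 - <<'E'
from h import *
p,d=read_camera("top");cv2.imwrite("pics/t1.png",cv2.resize(p[185:285,330:450,::-1],None,fx=6,fy=6,interpolation=cv2.INTER_CUBIC))
p,d=read_camera("scene");cv2.imwrite("pics/s1.png",cv2.resize(p[145:255,195:335,::-1],None,fx=5,fy=5,interpolation=cv2.INTER_CUBIC))
p=b2w([-.07,0]); rel([*p,.034],BOX[2])
E
```

```text
time: 2.8
tcp_pos: [0.5007, -0.222, 0.0383]
orientation: [0.533, -0.466, -0.53, -0.467]
force: [0.3, 0.1, 0.2]
gripper_width: 0.0724
t 2.9 tcp [ 0.5003 -0.2217  0.0379] F [ 0.  -0.1  0.4] w 0.0726
axes x [ 0.004 -0.003 -1.   ] y [-0.992 -0.13  -0.003] z [-0.13   0.992 -0.003]
shift mm [  4.1 -63.3  -3.2] rotvec deg [ 0.31 -0.18  0.2 ] resulting tool y [-0.992 -0.125 -0.   ] q6 -2.33
```

View pics/t1.png

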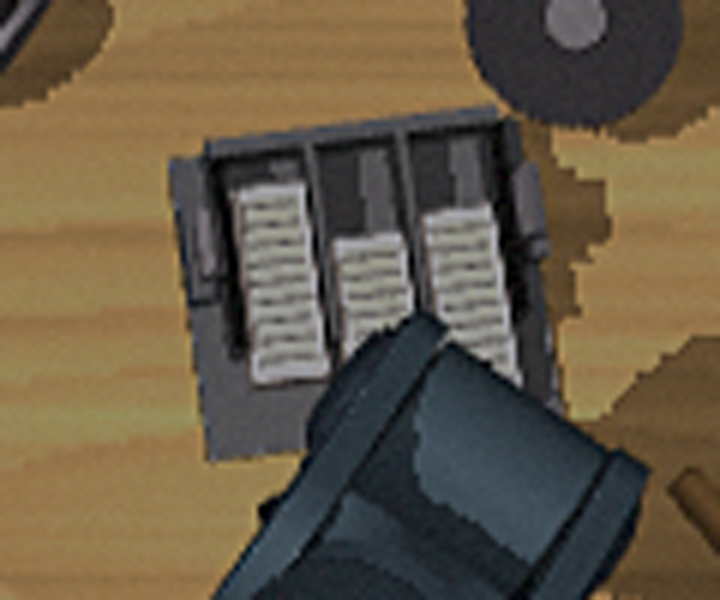

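View pics/s1.png

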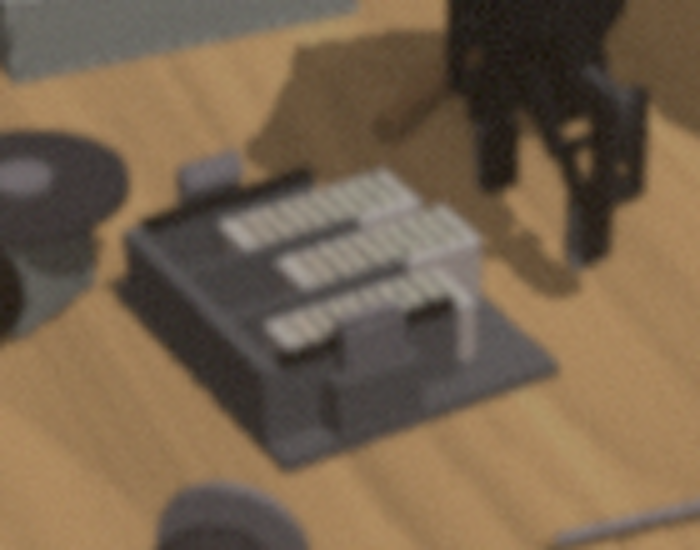

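The fingers stand open in front of the two outer cartridges (scene crop: tips at (495,185) and (590,260)), with the middle one between them. Now I push the outer two.

```bash
python3 -m creep '[0.004,-0.012,-0.003,0.3,0,0,0.7, 0.004,-0.024,-0.003,0.3,0,0,0.7, 0.004,-0.036,-0.003,0.3,0,0,0.7, 0.004,-0.048,-0.003,0.3,0,0,0.7, 0.004,-0.056,-0.003,0.3,0,0,0.7, 0.004,-0.062,-0.003,0.3,0,0,0.7, 0.004,-0.066,-0.003,0.3,0,0,0.7, 0.004,-0.068,-0.003,0.3,0,0,0.7, 0.004,-0.068,-0.003,0.3,0,0,0.7]'
python3 - <<'E'
from h import *
p=b2w([-.061,0]); rel([*p,.034],BOX[2])
p,d=read_camera("scene");cv2.imwrite("pics/s2.png",cv2.resize(p[145:255,195:335,::-1],None,fx=5,fy=5,interpolation=cv2.INTER_CUBIC))
E
```

```text
time: 3.8
tcp_pos: [0.5667, -0.2148, 0.0312]
orientation: [0.53, -0.468, -0.53, -0.468]
force: [0.0, -0.7, 0.1]
gripper_width: 0.0728
t 3.8 tcp [ 0.5667 -0.2148  0.0312] F [ 0.  -0.7  0.1] w 0.0728
axes x [ 0.  0. -1.] y [-0.992 -0.124 -0.   ] z [-0.124  0.992  0.   ]
shift mm [-2.8 -5.7 -1.5] rotvec deg [-0.01  0.    0.02] resulting tool y [-0.992 -0.125 -0.   ] q6 -2.25
```

View pics/s2.png

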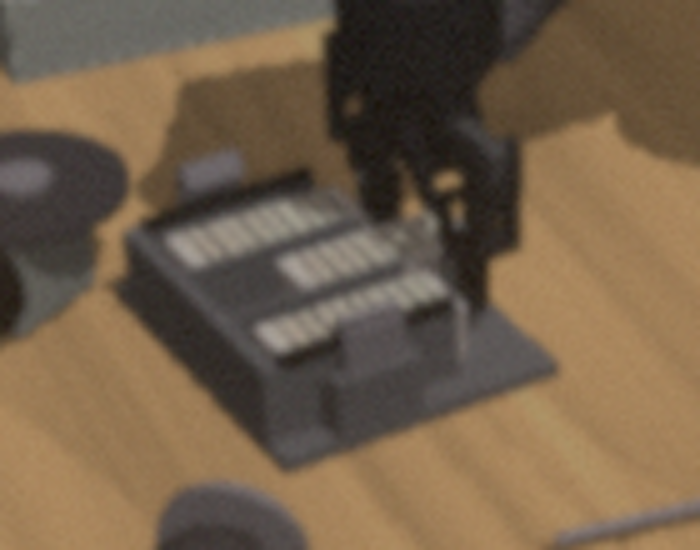

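Both outer cartridges are moving back, with fronts near (370,200) and (455,300) in the crop. I keep pushing in small steps until the force rises.

```bash
python3 -m creep '[0,-0.002,-0.001,0,0,0,0.7, 0,-0.004,-0.001,0,0,0,0.7, 0,-0.005,-0.001,0,0,0,0.7, 0,-0.005,-0.001,0,0,0,0.7]'
python3 -m creep '[0,-0.001,0,0,0,0,0.7, 0,-0.002,0,0,0,0,0.7, 0,-0.002,0,0,0,0,0.7]'
python3 -m creep '[0,-0.001,0,0,0,0,0.7, 0,-0.002,0,0,0,0,0.7, 0,-0.002,0,0,0,0,0.7]'
```

```text
time: 4.25
tcp_pos: [0.5717, -0.2152, 0.0312]
orientation: [0.53, -0.468, -0.53, -0.468]
force: [0.0, 0.9, -0.3]
gripper_width: 0.0726
time: 4.55
tcp_pos: [0.5737, -0.215, 0.0313]
orientation: [0.53, -0.468, -0.53, -0.468]
force: [-0.9, 0.2, -0.4]
gripper_width: 0.0728
time: 4.85
tcp_pos: [0.5758, -0.2147, 0.0313]
orientation: [0.53, -0.468, -0.53, -0.468]
force: [0.0, 0.0, -0.4]
gripper_width: 0.0728
```

Run:
```python
from h import *
p,d=read_camera("scene");cv2.imwrite("pics/s3.png",cv2.resize(p[145:255,195:335,::-1],None,fx=5,fy=5,interpolation=cv2.INTER_CUBIC))
p,d=read_camera("top");cv2.imwrite("pics/t3.png",cv2.resize(p[185:285,330:450,::-1],None,fx=6,fy=6,interpolation=cv2.INTER_CUBIC))
```

```text
(no output)
```

View pics/s3.png

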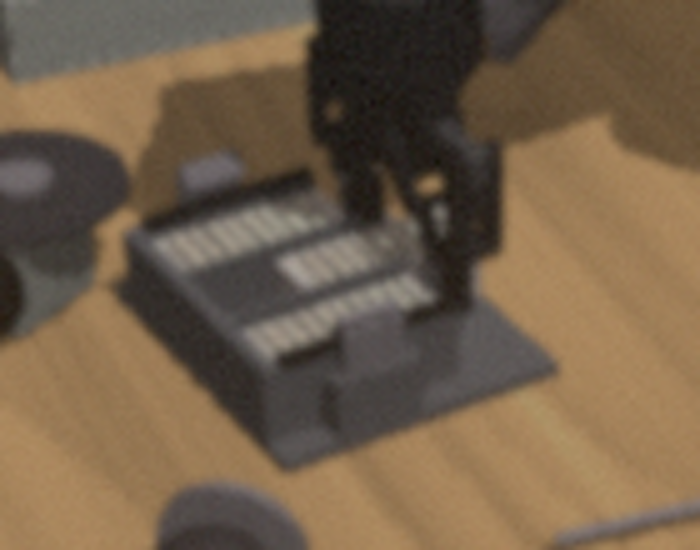

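View pics/t3.png

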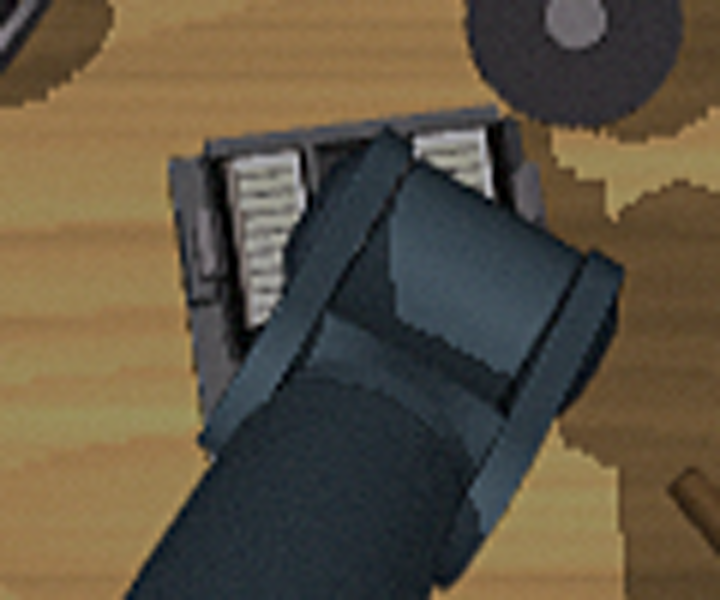

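Both outer cartridges are nearly at the rear wall, with their rear edges at (265,155) and (450,132) in the top crop. I continue until the force rises.

```bash
python3 -m creep '[0,-0.001,0,0,0,0,0.7, 0,-0.002,0,0,0,0,0.7, 0,-0.002,0,0,0,0,0.7]'
python3 -m creep '[0,-0.001,0,0,0,0,0.7, 0,-0.002,0,0,0,0,0.7, 0,-0.002,0,0,0,0,0.7]'
```

```text
time: 5.25
tcp_pos: [0.5762, -0.2147, 0.0313]
orientation: [-0.529, 0.468, 0.532, 0.466]
force: [-8.4, -1.3, 5.0]
gripper_width: 0.0725
time: 5.55
tcp_pos: [0.5763, -0.2146, 0.0313]
orientation: [-0.528, 0.469, 0.533, 0.465]
force: [-17.4, -2.3, 11.3]
gripper_width: 0.0726
```

```bash
python3 -m creep '[0,0.03,0,0,0,0,0.7, -0.010,0.068,0,0,0,0,0.7, -0.010,0.072,0,0,0,0,-1, -0.010,0.072,0,0,0,0,-1, -0.010,0.072,0,0,0,0,-1, -0.010,0.072,0,0,0,0,-1, -0.010,0.072,0,0,0,0,-1, -0.010,0.072,0,0,0,0,-1, -0.010,0.072,0,0,0,0,-1, -0.010,0.072,0,0,0,0,-1]' 40
python3 - <<'E'
from h import *
p=b2w([-.061,0]); rel([*p,.041],BOX[2])
E
```

```text
time: 6.55
tcp_pos: [0.5082, -0.2231, 0.0412]
orientation: [-0.53, 0.468, 0.53, 0.468]
force: [-0.1, 0.6, -0.1]
gripper_width: -0.0004
t 6.55 tcp [ 0.5082 -0.2231  0.0412] F [-0.1  0.6 -0.1] w -0.0004
axes x [-0.  0. -1.] y [-0.992 -0.125  0.   ] z [-0.125  0.992  0.   ]
shift mm [  0.2 -64.7  -0.6] rotvec deg [ 0.01  0.   -0.  ] resulting tool y [-0.992 -0.125 -0.   ] q6 -2.31
```

```bash
python3 -m creep '[0,-0.012,0,0,0,0,-1, 0,-0.024,0,0,0,0,-1, 0,-0.036,0,0,0,0,-1, 0,-0.048,0,0,0,0,-1, 0,-0.056,0,0,0,0,-1, 0,-0.061,0,0,0,0,-1, 0,-0.064,0,0,0,0,-1, 0,-0.066,0,0,0,0,-1, 0,-0.066,0,0,0,0,-1]'
python3 -m creep '[0,-0.001,0,0,0,0,-1, 0,-0.002,0,0,0,0,-1, 0,-0.002,0,0,0,0,-1]'
python3 -m creep '[0,-0.001,0,0,0,0,-1, 0,-0.002,0,0,0,0,-1, 0,-0.002,0,0,0,0,-1]'
```

```text
time: 7.45
tcp_pos: [0.5738, -0.215, 0.0413]
orientation: [0.53, -0.468, -0.53, -0.468]
force: [0.9, 0.5, 0.9]
gripper_width: 0.0001
time: 7.75
tcp_pos: [0.5756, -0.2147, 0.0412]
orientation: [0.53, -0.468, -0.53, -0.468]
force: [0.3, -0.5, -0.8]
gripper_width: -0.0
time: 8.05
tcp_pos: [0.5763, -0.2146, 0.0412]
orientation: [-0.529, 0.468, 0.531, 0.467]
force: [-8.0, -0.4, 4.2]
gripper_width: 0.0001
```

All three stop at the same TCP x with a clear force rise. I retreat, lift and look.

```bash
python3 -m creep '[0,0.03,0,0,0,0,-1, 0,0.03,0,0,0,0,-1, -0.05,0.03,0,0,0,0,0.3, -0.1,0.03,0,0,0,0,0.3, -0.15,0.03,0.05,0,0,0,0.3, -0.18,0.03,0.1,0,0,0,0.3, -0.18,0.03,0.15,0,0,0,0.3, -0.18,0.03,0.20,0,0,0,0.3, -0.18,0.03,0.20,0,0,0,0.3, -0.18,0.03,0.20,0,0,0,0.3, -0.18,0.03,0.20,0,0,0,0.3]' 40
python3 - <<'E'
from h import *
for n in("top","scene"):
  p,d=read_camera(n); cv2.imwrite(f"pics/{n}4.png",p[:,:,::-1]); np.save(f"pics/{n}4.npy",d)
p=cv2.imread("pics/top4.png"); cv2.imwrite("pics/t4z.png",cv2.resize(p[190:270,345:440],None,fx=8,fy=7,interpolation=cv2.INTER_CUBIC)) if 0 else cv2.imwrite("pics/t4z.png",cv2.resize(p[190:270,345:440],None,fx=7,fy=7,interpolation=cv2.INTER_CUBIC))
s=cv2.imread("pics/scene4.png"); cv2.imwrite("pics/s4z.png",cv2.resize(s[165:245,205:315],None,fx=7,fy=7,interpolation=cv2.INTER_CUBIC))
s=cv2.imread("pics/scene0.png");cv2.imwrite("pics/s0cov.png",cv2.resize(s[285:365,310:400],None,fx=7,fy=7,interpolation=cv2.INTER_CUBIC))
rel([0.598,.2105,.2],-.331)
E
```

```text
time: 9.15
tcp_pos: [0.5234, -0.0195, 0.2217]
orientation: [0.531, -0.467, -0.53, -0.468]
force: [0.1, -0.2, -0.3]
gripper_width: 0.0552
t 9.25 tcp [ 0.5233 -0.0206  0.2214] F [-0.  -0.   0.5] w 0.0555
axes x [ 0. -0. -1.] y [-0.992 -0.124 -0.   ] z [-0.124  0.992 -0.   ]
shift mm [  21.3 -102.7  220.1] rotvec deg [ 2.607e+01 -1.000e-02  2.000e-02] resulting tool y [-0.946  0.325  0.   ] q6 -1.95
```

View pics/t4z.png

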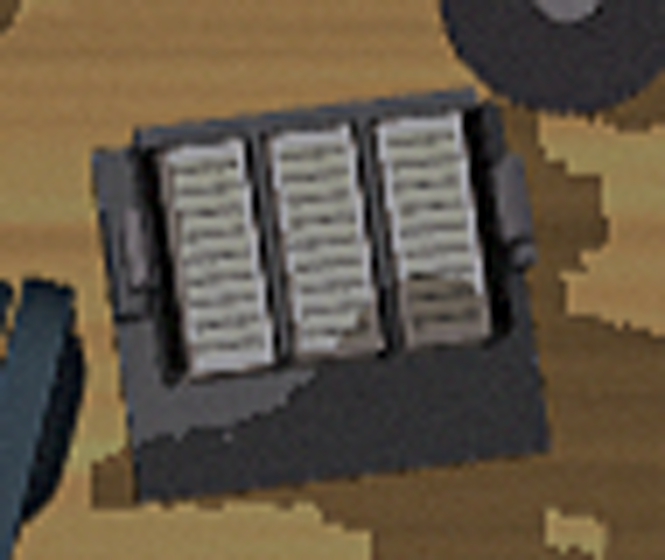

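View pics/s4z.png

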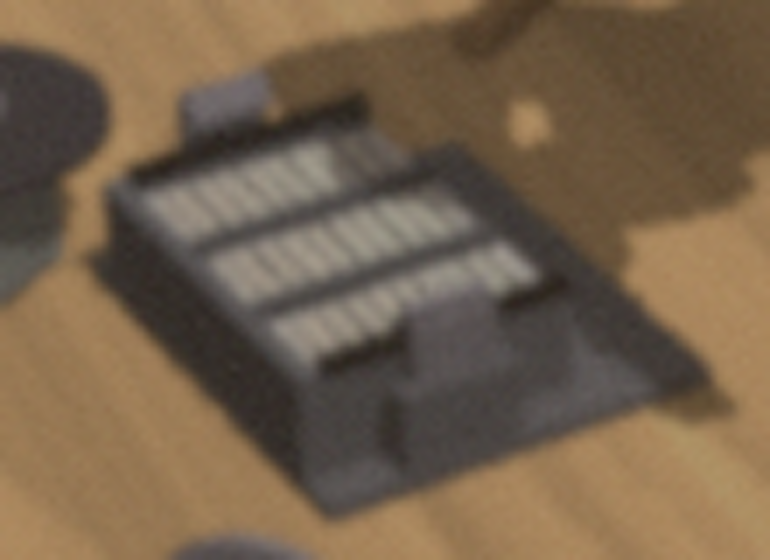

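View pics/s0cov.png

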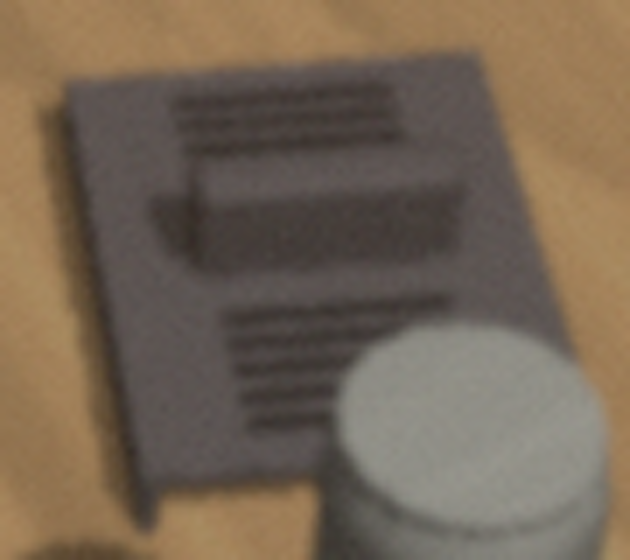

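The row is even and flush with the divider ends in both crops. Top crop fronts run from (190,375) to (490,340). Next I refine the box and cover poses with both cameras.

Run:
```python
from h import *
from scipy.optimize import least_squares
def up(a,s,o): return (np.array(a,float)+.5)/s-.5+np.array(o)
def tf(q,P): 
    c,s=np.cos(q[2]),np.sin(q[2]); return P@np.array([[c,s,0],[-s,c,0],[0,0,1]])+[q[0],q[1],0]
f=lambda sets:lambda q:np.concatenate([(proj(n,tf(q,P))-U).ravel() for n,U,P in sets])
cs=[("scene",up([(68,80),(477,50),(148,487)],7,(310,285)),np.array([(58,-72,22),(-58,-72,22),(58,72,22)])/1e3)]
ct=[("top",up([(145,82),(432,183),(352,415),(57,315)],6,(200,195)),np.array([(58,72,22),(58,-72,22),(-58,-72,22),(-58,72,22)])/1e3)]
# rib top in top crop
for st in(cs,ct,cs+ct):
    r=least_squares(f(st),[.6,.21,-.33]); print("cover",r.x.round(4),r.fun.round(1))
# box from picture 4: cartridge tops (z40) & wall corners
bt=[("top",up([(137,503),(550,452),(133,130),(473,90), (160,148),(464,112),(192,377)],7,(345,190)),np.array([(-95,84,8),(-95,-84,8),(50,68.5,46),(50,-68.5,46),(42,61,40),(42,-61,40),(-50,61,40)])/1e3)]
bs=[("scene",up([(708,375),(335,517),(298,385),(110,190),(300,370),(145,190),(542,275)],7,(205,165)),np.array([(-95,84,8),(50,84,2),(50,68.5,46),(50,-68.5,46),(42,61,40),(42,-61,40),(-50,61,40)])/1e3)]
for st in(bs,bt,bs+bt):
    r=least_squares(f(st),[.63,-.21,.12],loss="soft_l1"); print("box",r.x.round(4),r.fun.round(1))
```

```text
cover [ 0.6029  0.2147 -0.3262] [-0.5  0.4  0.4  0.1  0.1 -0.4]
cover [ 0.5983  0.2105 -0.3319] [-0.1  0.2  0.2 -0.2 -0.4 -0.   0.3 -0. ]
cover [ 0.6007  0.2123 -0.3245] [-0.1 -0.7  0.7 -1.   0.6 -1.8 -0.9 -0.5 -0.5 -1.2 -0.8 -1.  -0.3 -0.7]
box [ 0.6348 -0.2099  0.1022] [ 0.9 -1.1 -1.6  0.  -0.5 -0.9 -0.5 -2.2  1.   0.7 -0.8  0.5  2.7  2.5]
box [ 0.6323 -0.2088  0.1223] [ 0.2  0.1  0.3  0.2  0.5 -0.1  0.7 -0.3 -0.5  0.2 -0.6  0.1 -0.7 -0.1]
box [ 0.6336 -0.2095  0.1136] [ 1.6 -1.4 -0.5 -0.   0.6 -0.9 -0.1 -2.   2.   0.7 -0.4  0.7  3.4  2.2
  0.1 -0.6  0.3  0.   0.9 -0.8  1.1 -0.5 -0.1 -0.5 -0.2 -0.2 -0.6 -0.7]
```

Run:
```python
from h import *
rel([.6015,.2120,.12],-.331)
```

```text
t 9.25 tcp [ 0.5233 -0.0206  0.2214] F [-0.  -0.   0.5] w 0.0555
axes x [ 0. -0. -1.] y [-0.992 -0.124 -0.   ] z [-0.124  0.992 -0.   ]
shift mm [ 101.3 -106.3  221.2] rotvec deg [ 2.607e+01 -1.000e-02  2.000e-02] resulting tool y [-0.946  0.325  0.   ] q6 -1.95
```

```bash
python3 -m creep '[0,-0.04,0.10,10,0,0,0.5, 0,-0.08,0.17,20,0,0,0.5, 0.02,-0.106,0.22,26.07,0,0,0.5, 0.04,-0.106,0.221,26.07,0,0,0.5, 0.06,-0.106,0.221,26.07,0,0,0.5, 0.08,-0.106,0.221,26.07,0,0,0.5, 0.10,-0.106,0.221,26.07,0,0,0.5, 0.101,-0.106,0.221,26.07,0,0,0.5, 0.101,-0.106,0.221,26.07,0,0,0.5, 0.101,-0.106,0.221,26.07,0,0,0.5, 0.101,-0.106,0.221,26.07,0,0,0.5, 0.101,-0.106,0.221,26.07,0,0,0.5]' 40
python3 - <<'E'
from h import *
rel([.6015,.2120,.047],-.331)
for n in("top","scene"):
  p,d=read_camera(n); cv2.imwrite(f"pics/{n}5.png",p[:,:,::-1])
p=cv2.imread("pics/scene5.png"); cv2.imwrite("pics/s5z.png",cv2.resize(p[230:370,280:430],None,fx=5,fy=4,interpolation=cv2.INTER_CUBIC)) if 0 else cv2.imwrite("pics/s5z.png",cv2.resize(p[230:370,280:430],None,fx=4,fy=4,interpolation=cv2.INTER_CUBIC))
E
```

```text
time: 10.45
tcp_pos: [0.6013, 0.2124, 0.1218]
orientation: [-0.411, 0.575, 0.411, 0.576]
force: [0.1, 0.7, 0.0]
gripper_width: 0.0641
t 10.45 tcp [0.6013 0.2124 0.1218] F [0.1 0.7 0. ] w 0.0641
axes x [ 0.002  0.    -1.   ] y [-0.946  0.325 -0.002] z [0.325 0.946 0.001]
shift mm [74.8 -0.2 -0.4] rotvec deg [0.02 0.06 0.12] resulting tool y [-0.946  0.325  0.   ] q6 -1.08
```

View pics/s5z.png

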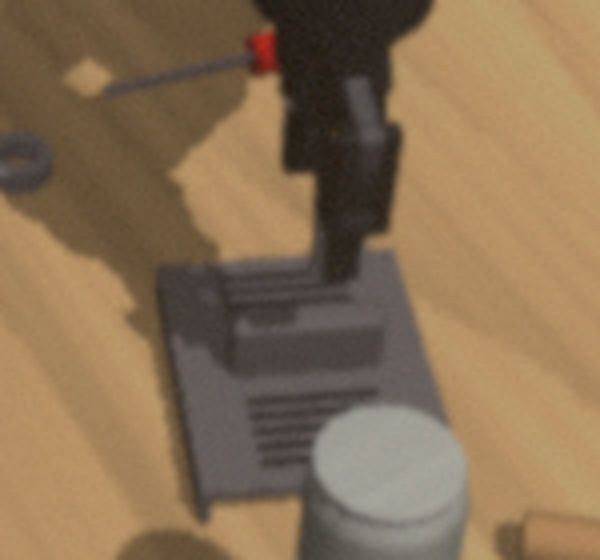

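The gripper hangs over the rib, with the left finger tip at (340,270) and the rib at (305,340) in the crop. I descend and grip.

```bash
python3 -m creep '[0.03,0,0,0,0,0,0.5, 0.055,0,0,0,0,0,0.5, 0.067,0,0,0,0,0,0.5, 0.073,0,0,0,0,0,0.5, 0.073,0,0,0,0,0,0.5, 0.073,0,0,0,0,0,0.5]'
python3 -m creep '[0,0,0,0,0,0,-1, 0,0,0,0,0,0,-1, 0,0,0,0,0,0,-1, 0,0,0,0,0,0,-1, 0,0,0,0,0,0,-1, 0,0,0,0,0,0,-1, 0,0,0,0,0,0,-1, 0,0,0,0,0,0,-1]' 90
```

```text
time: 11.15
tcp_pos: [0.6014, 0.2129, 0.0486]
orientation: [-0.411, 0.575, 0.411, 0.576]
force: [-0.2, -0.4, 1.0]
gripper_width: 0.0641
time: 11.95
tcp_pos: [0.601, 0.2129, 0.0481]
orientation: [-0.411, 0.575, 0.411, 0.576]
force: [-2.2, 0.4, 6.1]
gripper_width: 0.0145
```

```bash
python3 -m creep '[-0.03,0,0,0,0,0,-1, -0.07,0,0,0,0,0,-1, -0.11,0,0,0,0,0,-1, -0.11,0,0,0,0,0,-1, -0.11,0,0,0,0,0,-1]'
python3 - <<'E'
from h import *
rel([.6355,-.2073,.150],.1245)
E
```

```text
time: 12.45
tcp_pos: [0.6006, 0.2127, 0.1576]
orientation: [-0.411, 0.575, 0.411, 0.576]
force: [0.0, -0.5, -2.3]
gripper_width: 0.0143
t 12.45 tcp [0.6006 0.2127 0.1576] F [ 0.  -0.5 -2.3] w 0.0143
axes x [ 0.001  0.    -1.   ] y [-0.946  0.324 -0.001] z [0.324 0.946 0.   ]
shift mm [   7.6 -169.2 -386. ] rotvec deg [-2.605e+01  1.000e-02  5.000e-02] resulting tool y [-0.992 -0.124 -0.   ] q6 -1.08
```

```bash
python3 -m creep '[0,-0.012,-0.028,-2,0,0,-1, 0,-0.024,-0.055,-4,0,0,-1, 0,-0.036,-0.083,-6,0,0,-1, 0,-0.048,-0.110,-8,0,0,-1, 0,-0.060,-0.138,-10,0,0,-1, 0,-0.072,-0.165,-12,0,0,-1, 0,-0.084,-0.193,-14,0,0,-1, 0,-0.096,-0.22,-16,0,0,-1, 0,-0.109,-0.248,-18,0,0,-1, 0,-0.121,-0.276,-20,0,0,-1, 0,-0.133,-0.303,-22,0,0,-1, 0,-0.145,-0.331,-24,0,0,-1, 0,-0.157,-0.358,-25,0,0,-1, 0,-0.166,-0.38,-26.05,0,0,-1, 0,-0.169,-0.386,-26.05,0,0,-1, 0.007,-0.169,-0.386,-26.05,0,0,-1, 0.007,-0.169,-0.386,-26.05,0,0,-1, 0.007,-0.169,-0.386,-26.05,0,0,-1]'
python3 - <<'E'
from h import *
rel([.6355,-.2073,.112],.1245)
for n in("top","scene"):
  p,d=read_camera(n); cv2.imwrite(f"pics/{n}6.png",p[:,:,::-1])
p=cv2.imread("pics/scene6.png"); cv2.imwrite("pics/s6z.png",cv2.resize(p[120:260,190:340],None,fx=5,fy=5,interpolation=cv2.INTER_CUBIC)[:600])
p=cv2.imread("pics/top6.png"); cv2.imwrite("pics/t6z.png",cv2.resize(p[180:280,340:450],None,fx=6,fy=6,interpolation=cv2.INTER_CUBIC))
E
```

```text
time: 14.25
tcp_pos: [0.6347, -0.2056, 0.1489]
orientation: [-0.53, 0.468, 0.531, 0.467]
force: [-0.2, -0.6, -1.5]
gripper_width: 0.0148
t 14.25 tcp [ 0.6347 -0.2056  0.1489] F [-0.2 -0.6 -1.5] w 0.0148
axes x [-0.002  0.001 -1.   ] y [-0.992 -0.125  0.002] z [-0.125  0.992  0.002]
shift mm [36.9 -0.7 -1.9] rotvec deg [ 0.08  0.1  -0.11] resulting tool y [-0.992 -0.124 -0.   ] q6 -2.18
```

View pics/s6z.png

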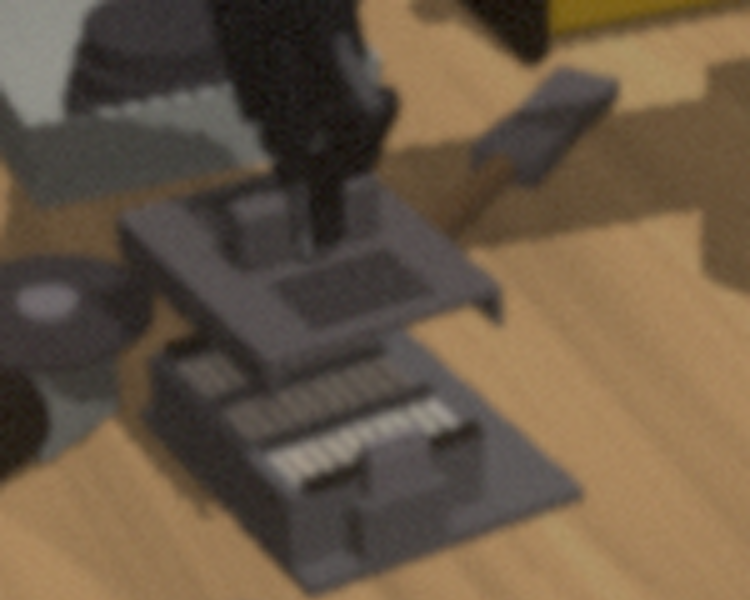

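View pics/t6z.png

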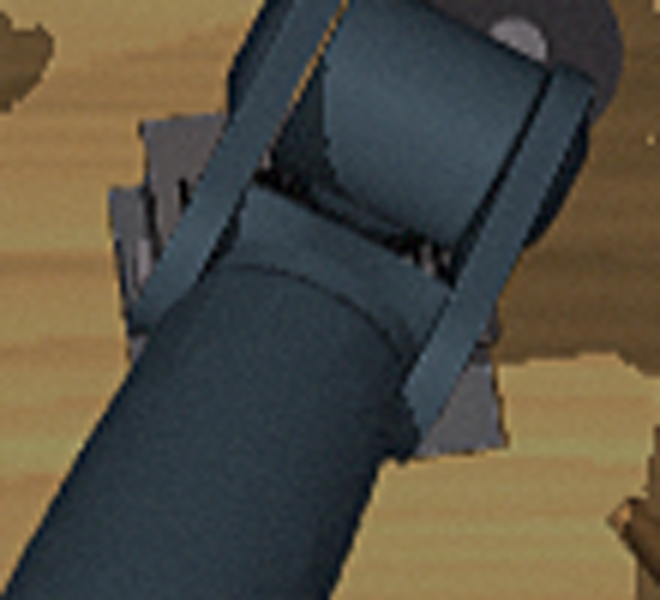

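The cover hangs level over the box, corners in the scene crop at (122,225), (270,365), (498,287). The top view is mostly hidden but shows the left rear corner at (142,122). I compare cover and box inside the same picture.

Run:
```python
from h import *
from scipy.optimize import least_squares
def up(a,s,o): return (np.array(a,float)+.5)/s-.5+np.array(o)
def tf(q,P): 
    c,s=np.cos(q[2]),np.sin(q[2]); return P@np.array([[c,s,0],[-s,c,0],[0,0,1]])+[q[0],q[1],0]
f=lambda sets:lambda q:np.concatenate([(proj(n,tf(q,P))-U).ravel() for n,U,P in sets])
z=123
cs=[("scene",up([(120,222),(268,362),(500,283)],5,(190,120)),np.array([(58,-72,z),(58,72,z),(-58,72,z)])/1e3)]
bs=[("scene",up([(580,493),(312,590),(289,500),(150,360)],5,(190,120)),np.array([(-95,84,8),(50,84,2),(50,68.5,46),(50,-68.5,46)])/1e3)]
for nm,st in(("cov",cs),("box",bs)):
    r=least_squares(f(st),[.635,-.21,.12]); print(nm,r.x.round(4),r.fun.round(1))
tc=ray("top",up((142,122),6,(340,180)),.123); print("top corner cover",tc)
q=np.array([.6347,-.2056,.1245])
print("pred from tcp",tf(q,np.array([[.058,.072,.123]])))
# same for 2 corners in scene from tcp
print("scene pred of cover corners from tcp (crop px)",((proj("scene",tf(q,cs[0][2]))-[190,120]+.5)*5-.5).round(0).tolist())
```

```text
cov [ 0.6374 -0.2044  0.1321] [-1.1 -1.2  0.1  0.2  1.   0.7]
box [ 0.6364 -0.2074  0.1233] [ 1.1 -1.  -0.5  1.7 -0.2 -0.1 -0.4 -1. ]
top corner cover [ 0.68080032 -0.12682814  0.123     ]
pred from tcp [[ 0.68331021 -0.12695493  0.123     ]]
scene pred of cover corners from tcp (crop px) [[120.0, 213.0], [272.0, 360.0], [509.0, 285.0]]
```

```bash
python3 -m creep '[0,0,0,0,0,0,-1, 0,0,0,0,0,0,-1]' 120
python3 - <<'E'
from h import *
rel([.6345,-.2088,.110],.1245)
E
```

```text
time: 14.55
tcp_pos: [0.6355, -0.2069, 0.1507]
orientation: [0.53, -0.468, -0.53, -0.468]
force: [-0.1, -0.7, -1.9]
gripper_width: 0.0142
t 14.55 tcp [ 0.6355 -0.2069  0.1507] F [-0.1 -0.7 -1.9] w 0.0142
axes x [ 0. -0. -1.] y [-0.992 -0.125 -0.   ] z [-0.125  0.992 -0.   ]
shift mm [40.7  1.2 -1.8] rotvec deg [ 0.04 -0.02  0.02] resulting tool y [-0.992 -0.124 -0.   ] q6 -2.18
```

```bash
python3 -m creep '[0.015,0.001,-0.002,0,0,0,-1, 0.03,0.001,-0.002,0,0,0,-1, 0.041,0.001,-0.002,0,0,0,-1, 0.044,0.001,-0.002,0,0,0,-1, 0.044,0.001,-0.002,0,0,0,-1, 0.044,0.001,-0.002,0,0,0,-1]'
python3 - <<'E'
from h import *
rel([.6345,-.2088,.096],.1245)
for n in("top","scene"):
  p,d=read_camera(n); cv2.imwrite(f"pics/{n}7.png",p[:,:,::-1])
p=cv2.imread("pics/scene7.png"); cv2.imwrite("pics/s7z.png",cv2.resize(p[155:250,200:320],None,fx=6,fy=6,interpolation=cv2.INTER_CUBIC))
E
```

```text
time: 15.15
tcp_pos: [0.6349, -0.2096, 0.1074]
orientation: [0.53, -0.468, -0.53, -0.468]
force: [-5.2, 3.8, 9.9]
gripper_width: 0.0136
t 15.15 tcp [ 0.6349 -0.2096  0.1074] F [-5.2  3.8  9.9] w 0.0136
axes x [ 0.    -0.001 -1.   ] y [-0.992 -0.124 -0.   ] z [-0.124  0.992 -0.001]
shift mm [11.4  0.3  0.8] rotvec deg [-0.   -0.04  0.01] resulting tool y [-0.992 -0.124 -0.   ] q6 -2.18
```

View pics/s7z.png

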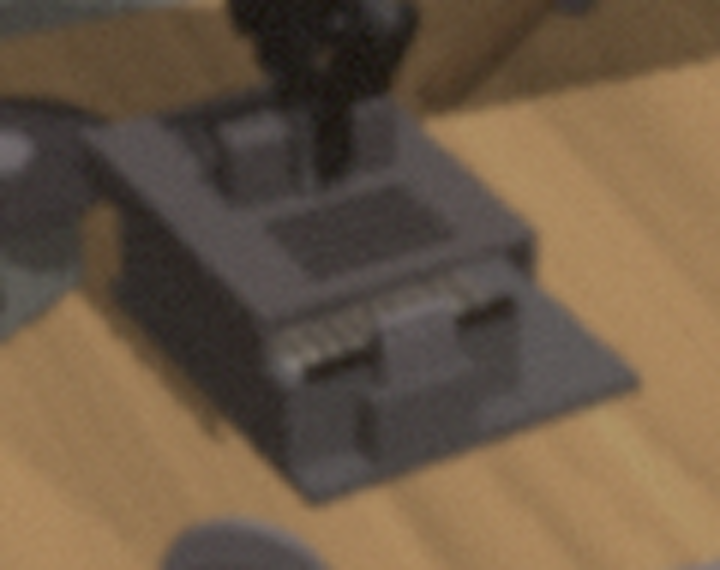

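Run:
```python
from h import *
d=np.load("pics/top0.npy"); C=cloud("top",d)
print((C[170:206:3,400:446:3,2]*1000).astype(int))
g=cv2.imread("pics/top0.png"); 
c=C[165:210,400:450].reshape(-1,3); k=(c[:,2]>.045)&(c[:,2]<.085); P=c[k]
print(len(P), "x",P[:,0].min().round(3),P[:,0].max().round(3),"y",P[:,1].min().round(3),P[:,1].max().round(3),"z med",np.median(P[:,2]).round(3))
q=np.array([.6345,-.2088]);
for b in([.058,-.072],[.05,-.0685],[.058,-.04]):
    print(b,b2w(b,[.6347,-.2092,.1245]).round(4))
D=cloud("scene",np.load("pics/scene0.npy"));c=D[165:215,175:225].reshape(-1,3);k=(c[:,2]>.05)&(c[:,2]<.09);P=c[k]; print("x",np.percentile(P[:,0],[2,98]).round(3),"y",np.percentile(P[:,1],[2,98]).round(3),np.median(P[:,2]))
p=cv2.imread("pics/top0.png");cv2.imwrite("pics/disc.png",cv2.resize(p[160:240,385:460],None,fx=7,fy=7,interpolation=cv2.INTER_CUBIC))
```

```text
[[56 56 50 54 61 52 63 57 -8  0 -2  4 -6 -1 -3  1]
 [33 48 55 61 56 63 60 59 50 57 61 62 -4 -1 -2 -3]
 [ 0 36 51 55 57 62 61 66 58 59 58 64 67 -5  0 -2]
 [ 2 31 48 48 64 59 60 65 66 62 61 61 59 63  1  0]
 [ 1  1 38 63 61 56 60 63 60 60 62 55 64 62 59  0]
 [-2  2 -5 62 60 61 69 55 62 65 71 54 61 60 55 -1]
 [ 3 -1  0 65 58 62 67 60 67 64 65 55 61 55 56  1]
 [-7 -3 -2 62 62 62 65 59 53 65 58 56 65 60 56  1]
 [ 2 -1  0 63 63 64 65 57 68 59 56 65 53 67 60  0]
 [-2  2  3 -4 60 61 59 62 69 55 63 52 54 69 -6 -2]
 [ 1  0  8  2 51 65 59 66 53 53 56 64 61 -2 -8  5]
 [ 1  1 36 48 44  2 63 62 53 63 61 66 -8  2 -1 -3]]
1248 x 0.67 0.795 y -0.353 -0.235 z med 0.06
[0.058, -0.072] [ 0.7012 -0.2734]
[0.05, -0.0685] [ 0.6928 -0.271 ]
[0.058, -0.04] [ 0.6972 -0.2417]
x [0.687 0.802] y [-0.347 -0.237] 0.06084002333163918
```

View pics/disc.png

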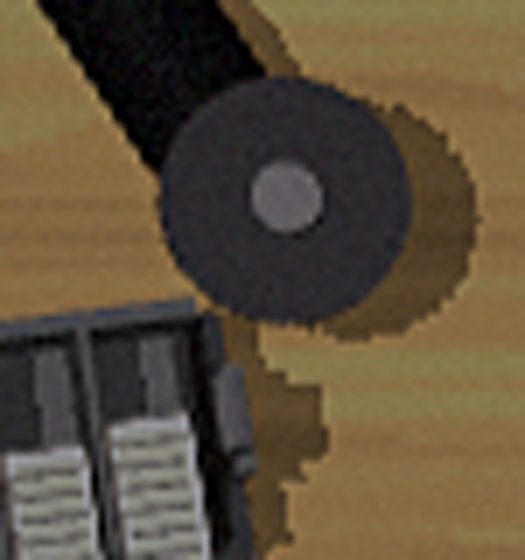

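Run:
```python
from h import *
p=cv2.imread("pics/top0.png")
c=ray("top",(425.6,188.1),.06); e=ray("top",(425.6-17.9,188.1),.06); r=np.linalg.norm(c-e)
B=[.6325,-.2088,.1245]; co,s=np.cos(B[2]),np.sin(B[2]); d=c[:2]-B[:2]; db=np.array([co*d[0]+s*d[1],-s*d[0]+co*d[1]])
print("disc world",c,"r",r,"box frame",db)
for off in([0,0],[-.002,0],[-.002,.001],[-.003,.001],[-.003,.002]):
    # nearest point on cover rect
    lo=np.array([-.058,-.072])+off; hi=np.array([.058,.072])+off
    n=np.clip(db,lo,hi); print(off,"gap mm",1e3*(np.linalg.norm(n-db)-r))
# depth silhouette in scene of the disc: top height
D=cloud("top",np.load("pics/top0.npy")); m=np.hypot(D[...,0]-c[0],D[...,1]-c[1])<.04; print(np.median(D[m][:,2]),m.sum())
```

```text
disc world [ 0.72707597 -0.30467747  0.06      ] r 0.04963573985120875 box frame [ 0.08193801 -0.10687968]
[0, 0] gap mm -7.3318345479862
[-0.002, 0] gap mm -6.168827768798763
[-0.002, 0.001] gap mm -5.362364043741762
[-0.003, 0.001] gap mm -4.769184083831507
[-0.003, 0.002] gap mm -3.965539656372558
0.061111979193896326 664
```

Run:
```python
from h import *
B=[.635,-.2085,.1245]
a=cv2.imread("pics/scene0.png"); 
for y in(.074,.08,-.074,-.08):
  for z in(.0545,.067,.075):
    for x in(-.015,.015):
      w=b2w([x,y],B); uv=proj("scene",[[w[0]+.001,w[1]+.001,z]])[0]; print(y,z,x,((uv-[205,165]+.5)*7-.5).round(0))
a=cv2.imread("pics/scene0.png")[160:220,165:250]; b=cv2.imread("pics/scene7.png")[160:220,165:250]
cv2.imwrite("pics/cmp.png",cv2.resize(np.hstack([a,b]),None,fx=4.5,fy=4.5,interpolation=cv2.INTER_CUBIC))
```

```text
0.074 0.0545 -0.015 [489. 308.]
0.074 0.0545 0.015 [406. 337.]
0.074 0.067 -0.015 [488. 275.]
0.074 0.067 0.015 [405. 303.]
0.074 0.075 -0.015 [488. 254.]
0.074 0.075 0.015 [404. 282.]
0.08 0.0545 -0.015 [499. 317.]
0.08 0.0545 0.015 [416. 346.]
0.08 0.067 -0.015 [498. 284.]
0.08 0.067 0.015 [414. 313.]
0.08 0.075 -0.015 [498. 263.]
0.08 0.075 0.015 [414. 291.]
-0.074 0.0545 -0.015 [267.  99.]
-0.074 0.0545 0.015 [188. 124.]
-0.074 0.067 -0.015 [266.  68.]
-0.074 0.067 0.015 [186.  92.]
-0.074 0.075 -0.015 [264.  47.]
-0.074 0.075 0.015 [184.  71.]
-0.08 0.0545 -0.015 [259.  92.]
-0.08 0.0545 0.015 [180. 116.]
-0.08 0.067 -0.015 [257.  60.]
-0.08 0.067 0.015 [178.  84.]
-0.08 0.075 -0.015 [256.  39.]
-0.08 0.075 0.015 [176.  63.]
```

View pics/cmp.png

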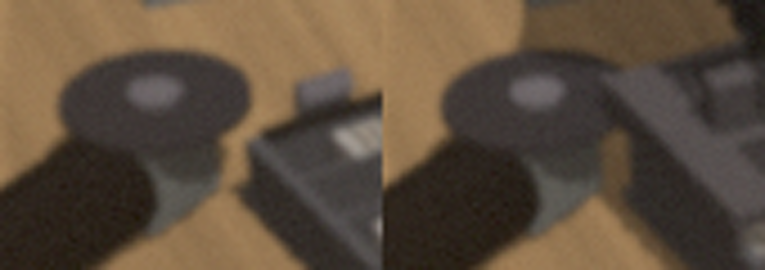

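```bash
python3 - <<'E'
from bench import *
s=state(); print(s["force"],s["ft_torque"],s["tcp_pos"])
E
python3 -m creep '[-0.012,0,0,0,0,0,-1, -0.012,0,0,0,0,0,-1, -0.012,0,0,0,0,0,-1]'
python3 - <<'E'
from bench import *
s=state(); print(s["force"],s["ft_torque"],s["tcp_pos"])
E
python3 -m creep '[0.006,0,0,0,0,0,-1, 0.011,0,0,0,0,0,-1, 0.011,0,0,0,0,0,-1, 0.011,0,0,0,0,0,-1]'
python3 - <<'E'
from bench import *
s=state(); print(s["force"],s["ft_torque"],s["tcp_pos"])
E
```

```text
[-5.77552567  2.79325641 10.07223593] [-0.09950169  0.40414438 -0.1820337 ] [ 0.63487963 -0.20960519  0.10742979]
time: 15.55
tcp_pos: [0.6344, -0.2093, 0.1178]
orientation: [-0.53, 0.468, 0.53, 0.468]
force: [-0.1, 0.8, -1.2]
gripper_width: 0.014
[-0.10455243  0.82578917 -1.24121934] [-0.00670202  0.00760392  0.00872137] [ 0.63438022 -0.2093023   0.11781204]
time: 15.95
tcp_pos: [0.6346, -0.2092, 0.1079]
orientation: [-0.53, 0.468, 0.53, 0.468]
force: [-3.6, 3.3, 6.9]
gripper_width: 0.0133
[-3.63967218  3.26562804  6.92020174] [ 0.03572668  0.26563338 -0.03976775] [ 0.63464481 -0.20920766  0.10791086]
```

Run:
```python
from h import *
def bf(w,B):
    co,s=np.cos(B[2]),np.sin(B[2]); d=w[:2]-B[:2]; return np.array([co*d[0]+s*d[1],-s*d[0]+co*d[1]])
Bs=[.6362,-.2074,.1245]; Bt=[.6325,-.2088,.1245]
for uv in((199.4,181.1),(199.4,180.4)):
  for z in(.055,.060,.065): 
    w=ray("scene",uv,z); print("scene",z,w.round(4),(bf(w,Bs)*1e3).round(1))
# hub in top
for uv in((425.6,188.1),(385+287/7,160+196/7)):
  for z in(.055,.06,.065): w=ray("top",uv,z); print("top",z,w.round(4),(bf(w,Bt)*1e3).round(1))
for n in("scene","top"):
  C=cloud(n,np.load(f"pics/{n}0.npy")); 
  p=cv2.imread(f"pics/{n}0.png"); m=np.zeros((480,640),bool)
  if n=="top": m[180:198,417:434]=1
  else: m[175:188,188:211]=1
  z=C[m][:,2]; print(n,"disc z",np.median(z),z.std(), "xy",np.median(C[m],0))
p=cv2.imread("pics/scene0.png"); cv2.imwrite("pics/disc_s.png",cv2.resize(p[160:230,170:270],None,fx=8,fy=8,interpolation=cv2.INTER_CUBIC))
```

```text
scene 0.055 [ 0.727 -0.314  0.055] [  76.9 -117.1]
scene 0.06 [ 0.729 -0.306  0.06 ] [  79.9 -109.4]
scene 0.065 [ 0.7311 -0.298   0.065 ] [  82.9 -101.7]
scene 0.055 [ 0.7261 -0.3171  0.055 ] [  75.5 -120. ]
scene 0.06 [ 0.7281 -0.309   0.06  ] [  78.6 -112.2]
scene 0.065 [ 0.7301 -0.301   0.065 ] [  81.6 -104.5]
top 0.055 [ 0.7282 -0.3056  0.055 ] [  82.9 -107.9]
top 0.06 [ 0.7271 -0.3047  0.06  ] [  81.9 -106.9]
top 0.065 [ 0.726  -0.3038  0.065 ] [  80.9 -105.9]
top 0.055 [ 0.7285 -0.3067  0.055 ] [  83.1 -109. ]
top 0.06 [ 0.7274 -0.3058  0.06  ] [  82.1 -108. ]
top 0.065 [ 0.7262 -0.3049  0.065 ] [  81.1 -107. ]
scene disc z 0.06205624108740304 0.0021951914596335044 xy [ 0.73113668 -0.30084102  0.06205624]
top disc z 0.06225338667009972 0.0958654675712262 xy [ 0.72551379 -0.3020843   0.06225339]
```

View pics/disc_s.png

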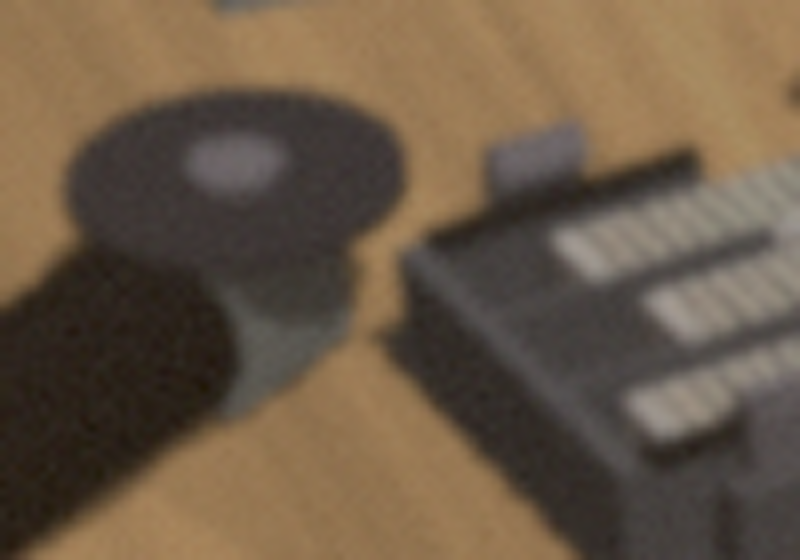

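The first contact is the cover's rear right corner on the rim of the unlisted grinder disc. The moment's line of action also points there, and the disc top is at z ≈ 0.061 (disc crop around (235,160)). I'll use the play to shift the cover away from it and feel again.

```bash
python3 -m creep '[-0.012,0.0025,0.0015,0,0,0,-1, -0.012,0.0025,0.0015,0,0,0,-1, -0.006,0.0025,0.0015,0,0,0,-1, -0.002,0.0025,0.0015,0,0,0,-1, 0.0,0.0025,0.0015,0,0,0,-1, 0.0,0.0025,0.0015,0,0,0,-1]'
python3 - <<'E'
from bench import *
s=state(); print(s["force"],s["ft_torque"],s["tcp_pos"])
E
python3 -m creep '[0.001,0,0,0,0,0,-1, 0.002,0,0,0,0,0,-1, 0.002,0,0,0,0,0,-1]'
python3 - <<'E'
from bench import *
s=state(); print(s["force"],s["ft_torque"],s["tcp_pos"])
E
```

```text
time: 16.55
tcp_pos: [0.6319, -0.208, 0.1078]
orientation: [-0.53, 0.468, 0.53, 0.468]
force: [-3.8, 1.9, 5.7]
gripper_width: 0.014
[-3.81953709  1.90759804  5.74911841] [ 0.03747559  0.34034924 -0.07652117] [ 0.6318733  -0.20802785  0.10783056]
time: 16.85
tcp_pos: [0.6322, -0.208, 0.1071]
orientation: [-0.53, 0.468, 0.53, 0.468]
force: [-8.2, 4.7, 12.2]
gripper_width: 0.014
[-8.24503788  4.71701566 12.21474537] [ 0.09887834  0.56978489 -0.1152697 ] [ 0.63217508 -0.20799396  0.10714814]
```

```bash
python3 -m creep '[-0.014,0,0,0,0,0,-1, -0.014,0,0,0,0,0,-1, -0.014,0.010,0.010,0,0,0,-1, -0.014,0.010,0.010,0,0,0,-1, -0.014,0.010,0.010,0,0,0,-1, -0.014,0.010,0.010,0,0,0,-1]'
python3 - <<'E'
from h import *
rel([.6345,-.2088,.103],.1245)
E
```

```text
time: 17.45
tcp_pos: [0.6209, -0.1997, 0.119]
orientation: [-0.53, 0.468, 0.53, 0.468]
force: [0.2, 0.5, -1.6]
gripper_width: 0.0142
t 17.45 tcp [ 0.6209 -0.1997  0.119 ] F [ 0.2  0.5 -1.6] w 0.0142
axes x [-0. -0. -1.] y [-0.992 -0.124  0.   ] z [-0.124  0.992 -0.   ]
shift mm [ 16.  -12.4 -10.7] rotvec deg [ 0. -0. -0.] resulting tool y [-0.992 -0.124 -0.   ] q6 -2.18
```

```bash
python3 -m creep '[0.008,0,0,0,0,0,-1, 0.014,0,0,0,0,0,-1, 0.016,0,0,0,0,0,-1, 0.016,0,0,0,0,0,-1, 0.016,0,0,0,0,0,-1]'
python3 - <<'E'
from h import *
s=state(); print(s["force"],s["ft_torque"],s["tcp_pos"])
p,d=read_camera("scene"); cv2.imwrite("pics/s8z.png",cv2.resize(p[155:250,170:310,::-1],None,fx=5.5,fy=5.5,interpolation=cv2.INTER_CUBIC))
E
```

```text
time: 17.95
tcp_pos: [0.6208, -0.1995, 0.1032]
orientation: [0.53, -0.468, -0.53, -0.468]
force: [-0.4, -0.6, -1.9]
gripper_width: 0.0143
[-0.4375076  -0.58325076 -1.8958757 ] [-0.01738183 -0.03979726  0.01514186] [ 0.62077183 -0.19951301  0.1032278 ]
```

View pics/s8z.png

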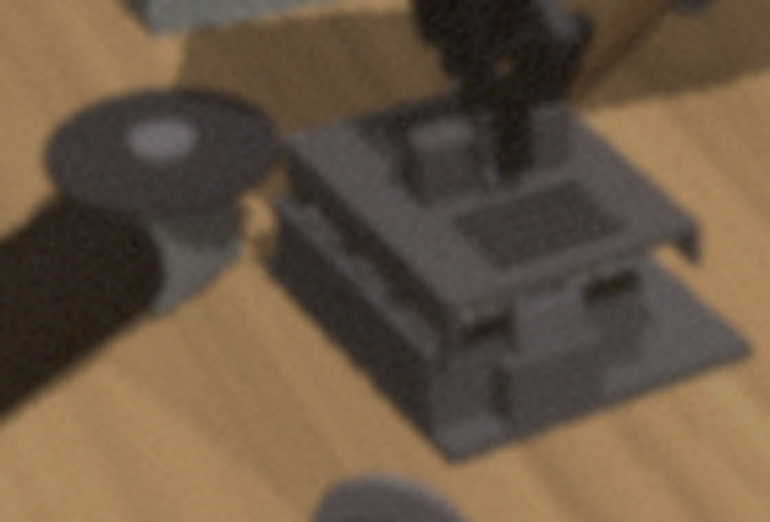

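At this lower height the offset cover is free, which confirms the disc rim was the block. The cover corner at (285,145) sits just beside the disc rim at (275,150). No position within the box's play clears the rim, so I ease the cover in sideways and watch the force.

```bash
python3 -m creep '[0,-0.002,-0.002,0,0,0,-1, 0,-0.004,-0.004,0,0,0,-1, 0,-0.005,-0.005,0,0,0,-1, 0,-0.005,-0.005,0,0,0,-1]'
python3 -m creep '[0,-0.001,-0.001,0,0,0,-1, 0,-0.0015,-0.0015,0,0,0,-1, 0,-0.0015,-0.0015,0,0,0,-1]'
python3 -m creep '[0,-0.001,-0.001,0,0,0,-1, 0,-0.001,-0.001,0,0,0,-1]'
```

```text
time: 18.4
tcp_pos: [0.6264, -0.2039, 0.1034]
orientation: [-0.53, 0.468, 0.53, 0.468]
force: [-0.9, 0.8, -1.5]
gripper_width: 0.0139
time: 18.7
tcp_pos: [0.6272, -0.2044, 0.1031]
orientation: [-0.529, 0.468, 0.531, 0.468]
force: [-5.3, 2.6, 1.9]
gripper_width: 0.0143
time: 18.9
tcp_pos: [0.6276, -0.2046, 0.103]
orientation: [-0.528, 0.468, 0.532, 0.468]
force: [-7.9, 5.7, 3.9]
gripper_width: 0.0137
```

```bash
python3 -m creep '[0,-0.001,-0.001,0,0,0,-1, 0,-0.001,-0.001,0,0,0,-1]'
python3 -m creep '[0,-0.001,-0.001,0,0,0,-1, 0,-0.001,-0.001,0,0,0,-1]'
python3 - <<'E'
from h import *
s=state(); print(s["force"],s["ft_torque"],s["tcp_pos"])
p,d=read_camera("scene"); cv2.imwrite("pics/s9z.png",cv2.resize(p[155:250,170:310,::-1],None,fx=5.5,fy=5.5,interpolation=cv2.INTER_CUBIC))
E
```

```text
time: 19.1
tcp_pos: [0.628, -0.2048, 0.1029]
orientation: [-0.527, 0.468, 0.533, 0.467]
force: [-11.6, 7.9, 7.0]
gripper_width: 0.0134
time: 19.3
tcp_pos: [0.6284, -0.2049, 0.103]
orientation: [-0.526, 0.468, 0.534, 0.467]
force: [-14.6, 11.1, 10.0]
gripper_width: 0.014
[-14.64319781  11.0565568   10.03114321] [ 1.34837394  2.1912098  -0.22332293] [ 0.62841861 -0.20492877  0.10295574]
```

View pics/s9z.png

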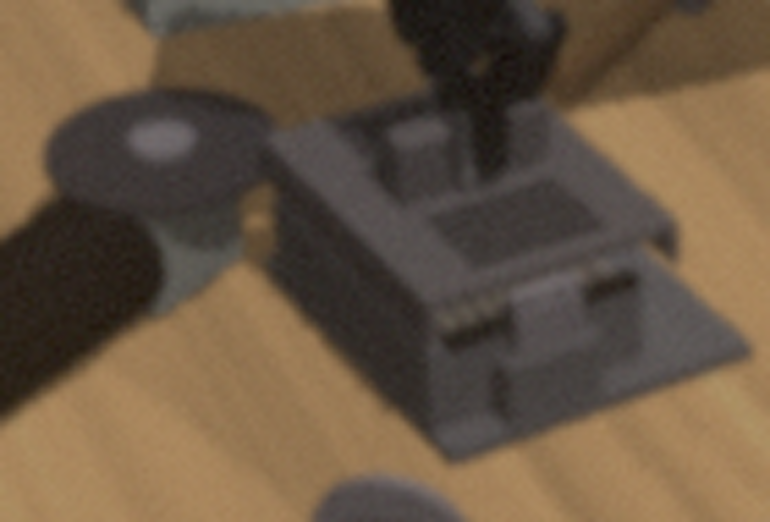

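```bash
python3 -m creep '[0,-0.001,-0.002,0,0,0,-1, 0,-0.001,-0.002,0,0,0,-1]'
python3 -m creep '[0,-0.001,-0.002,0,0,0,-1, 0,-0.001,-0.002,0,0,0,-1]'
python3 - <<'E'
from h import *
p,d=read_camera("scene"); cv2.imwrite("pics/scene10.png",p[:,:,::-1])
a=cv2.imread("pics/scene0.png")[150:260,125:235]; b=cv2.imread("pics/scene10.png")[150:260,125:235]
cv2.imwrite("pics/cmp2.png",np.hstack([cv2.resize(i,None,fx=3.5,fy=3.5,interpolation=cv2.INTER_CUBIC) for i in(a,b)]))
ga,gb=[cv2.cvtColor(i,cv2.COLOR_BGR2GRAY).astype(np.float32) for i in(a,b)]
# handle/disc region only shift
print(cv2.phaseCorrelate(ga[20:95,0:70].copy(),gb[20:95,0:70].copy()))
print(cv2.phaseCorrelate(ga[15:50,52:92].copy(),gb[15:50,52:92].copy()))
E
```

```text
time: 19.55
tcp_pos: [0.6293, -0.2059, 0.1028]
orientation: [-0.526, 0.468, 0.535, 0.467]
force: [-15.0, 12.5, 8.8]
gripper_width: 0.014
time: 19.75
tcp_pos: [0.6302, -0.207, 0.1025]
orientation: [-0.525, 0.468, 0.536, 0.467]
force: [-15.6, 15.6, 10.2]
gripper_width: 0.014
((-0.027899289023487484, 0.4136456230488861), 0.9960014897805674)
((0.05266573702564159, -0.012993432996335486), 0.7178172985712687)
```

View pics/cmp2.png

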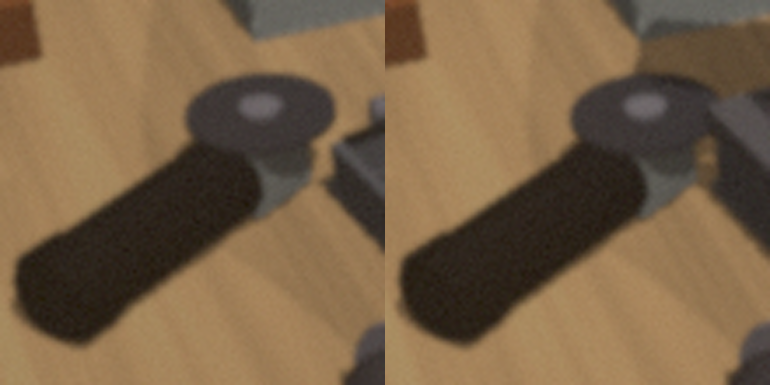

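Run:
```python
from h import *
a=np.linspace(0,2*np.pi,181)
c=np.array([.7285,-.3045])  # arm frame approx
for n,off,s,o in(("scene",(0.002,0.001),8,(170,160)),("top",(-.0022,-.0003),7,(385,160))):
  for r in(.046,.049):
   for z in(.061,.055,.05,.045):
    P=np.column_stack([c[0]+off[0]+r*np.cos(a),c[1]+off[1]+r*np.sin(a),np.full(181,z)]); u=(proj(n,P)-o+.5)*s-.5
    print(n,r,z,u.min(0).round(0),u.max(0).round(0))
p=cv2.imread("pics/scene0.png")[163:205,172:228]; g=cv2.cvtColor(p,cv2.COLOR_BGR2GRAY)
print(g[:, 26:30].mean(1).round(0)); print(g[:,38:41].mean(1).round(0)); print(g[18:20].mean(0).round(0))
cv2.imwrite("pics/disc_s2.png",cv2.resize(cv2.convertScaleAbs(p,alpha=2.2),None,fx=13,fy=13,interpolation=cv2.INTER_CUBIC))
```

```text
scene 0.046 0.061 [75. 94.] [396. 260.]
scene 0.046 0.055 [ 78. 111.] [397. 278.]
scene 0.046 0.05 [ 80. 126.] [398. 292.]
scene 0.046 0.045 [ 82. 140.] [400. 307.]
scene 0.049 0.061 [65. 89.] [406. 265.]
scene 0.049 0.055 [ 67. 106.] [407. 283.]
scene 0.049 0.05 [ 69. 120.] [409. 298.]
scene 0.049 0.045 [ 71. 135.] [410. 313.]
top 0.046 0.061 [172.  87.] [404. 315.]
top 0.046 0.055 [170.  91.] [401. 318.]
top 0.046 0.05 [168.  94.] [399. 321.]
top 0.046 0.045 [166.  97.] [396. 323.]
top 0.049 0.061 [164.  80.] [412. 323.]
top 0.049 0.055 [162.  84.] [409. 326.]
top 0.049 0.05 [160.  87.] [406. 328.]
top 0.049 0.045 [158.  90.] [404. 331.]
[135. 134. 133. 133. 132. 131. 125. 110.  82.  62.  57.  59.  60.  72.
  90. 100. 105. 106. 104.  98.  85.  71.  64.  55.  58.  56.  57.  57.
  59.  54.  54.  54.  61.  68.  70.  73.  73.  72.  70.  66.  63.  60.]
[130. 130. 133. 133. 135. 135. 137. 131. 116.  87.  66.  60.  56.  59.
  58.  59.  58.  57.  58.  56.  58.  56.  57.  56.  57.  55.  55.  54.
  52.  59.  59.  60.  60.  60.  62.  64.  74.  78.  86.  89.  98. 112.]
[128. 128. 127. 128. 126. 111.  84.  66.  58.  57.  56.  54.  56.  56.
  58.  56.  56.  56.  58.  58.  60.  72.  85.  93.  98. 100. 101. 100.
 102. 101.  93.  90.  76.  66.  60.  56.  57.  59.  58.  59.  54.  54.
  56.  58.  56.  58.  60.  60.  84. 112. 128. 130. 129. 128. 127. 125.]
```

View pics/disc_s2.png

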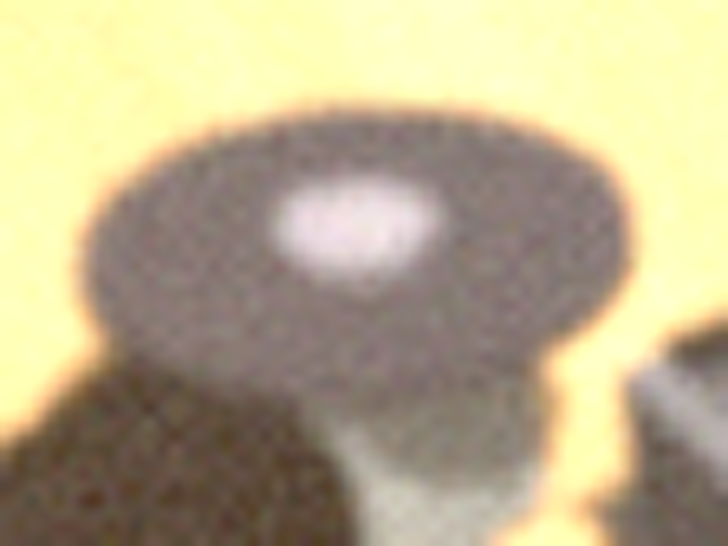

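The grinder does not move at about 22 N, so it is fixed. Its disc is thin, underside around z = 57 mm, and the clipped cover's plate (top 54.5 mm) fits below it. I can tilt the cover, hook its right edge under the right catch below the disc, then lower the left side and snap it. I back off and re-measure the cover in the grip.

```bash
python3 -m creep '[0,0.008,0.010,0,0,0,-1, 0,0.012,0.016,0,0,0,-1, -0.03,0.012,0.016,0,0,0,-1, -0.045,0.012,0.016,0,0,0,-1, -0.045,0.012,0.016,0,0,0,-1, -0.045,0.012,0.016,0,0,0,-1, -0.045,0.012,0.016,0,0,0,-1]'
python3 - <<'E'
from h import *
rel([.6345,-.2088,.15],.1245)
for n in("top","scene"):
  p,d=read_camera(n); cv2.imwrite(f"pics/{n}11.png",p[:,:,::-1])
p=cv2.imread("pics/scene11.png"); cv2.imwrite("pics/s11z.png",cv2.resize(p[130:240,200:320],None,fx=5,fy=5,interpolation=cv2.INTER_CUBIC))
p=cv2.imread("pics/top11.png"); cv2.imwrite("pics/t11z.png",cv2.resize(p[180:280,340:450],None,fx=6,fy=6,interpolation=cv2.INTER_CUBIC))
E
```

```text
time: 20.5
tcp_pos: [0.6192, -0.1966, 0.147]
orientation: [-0.53, 0.468, 0.531, 0.468]
force: [-0.2, -0.0, -1.4]
gripper_width: 0.014
t 20.5 tcp [ 0.6192 -0.1966  0.147 ] F [-0.2 -0.  -1.4] w 0.014
axes x [-0.002  0.001 -1.   ] y [-0.992 -0.125  0.002] z [-0.125  0.992  0.001]
shift mm [ -3.  -13.6 -14. ] rotvec deg [ 0.02  0.06 -0.09] resulting tool y [-0.992 -0.124 -0.   ] q6 -2.18
```

View pics/s11z.png

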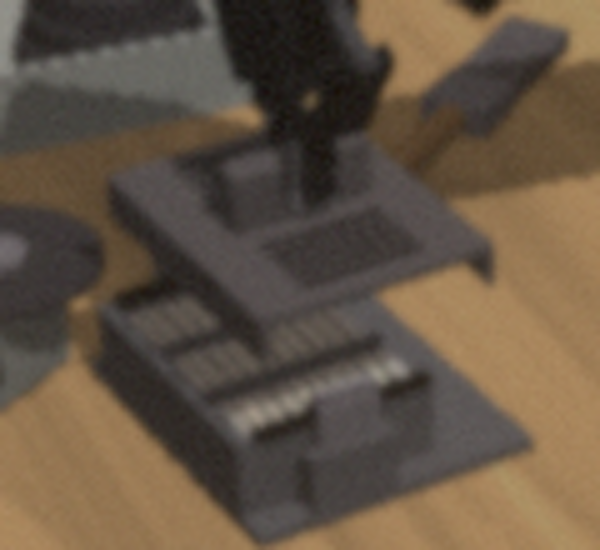

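View pics/t11z.png

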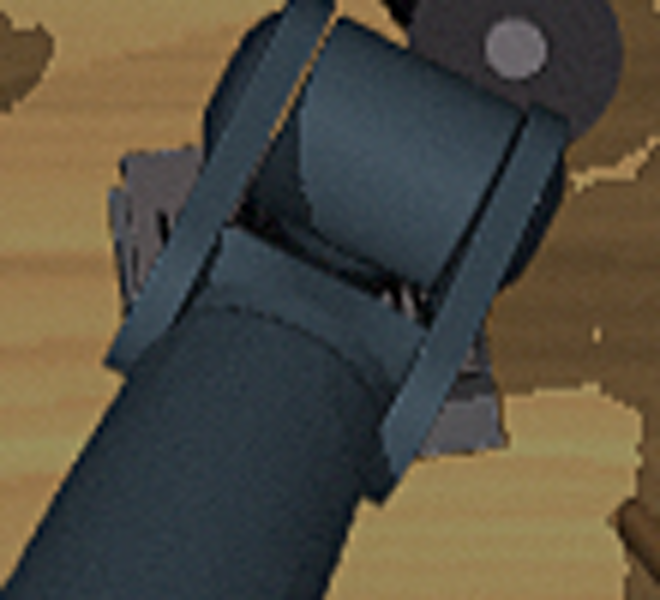

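The cover still hangs level in the grip, scene crop corners at (110,182), (260,330), (490,245), top crop rear left corner at (123,155). I compare this with the earlier offset from the TCP.

Run:
```python
from h import *
from scipy.optimize import least_squares
def up(a,s,o): return (np.array(a,float)+.5)/s-.5+np.array(o)
def tf(q,P): 
    c,s=np.cos(q[2]),np.sin(q[2]); return P@np.array([[c,s,0],[-s,c,0],[0,0,1]])+[q[0],q[1],0]
for nm,U,z,tcp in(("6",up([(120,222),(268,362),(500,283)],5,(190,120)),.1229,(.6347,-.2056)),("11",up([(109,181),(259,327),(492,243)],5,(200,130)),.121,(.6192,-.1966))):
  P=np.array([(.058,-.072,z),(.058,.072,z),(-.058,.072,z)])
  r=least_squares(lambda q:(proj("scene",tf(q,P))-U).ravel(),[.635,-.21,.12]); d=r.x[:2]-tcp
  print(nm,r.x.round(4),r.fun.round(1),"minus tcp",d.round(4))
  P4=lambda q:P+[0,0,q[3]]
  r=least_squares(lambda q:(proj("scene",tf(q,P4(q)))-U).ravel(),[.635,-.21,.12,0]); print(r.x.round(4),(r.x[:2]-tcp).round(4),r.fun.round(1))
tc=ray("top",up((123,155),6,(340,180)),.121); print("top",tc, tf(np.array([.6192,-.1966,.1245]),np.array([[.058,.072,.121]])))
```

```text
6 [ 0.6374 -0.2045  0.1321] [-1.1 -1.2  0.1  0.2  0.9  0.7] minus tcp [0.0027 0.0011]
[ 0.6262 -0.2362  0.1404 -0.0205] [-0.0085 -0.0306] [-0.3 -0.6  0.6 -0.1 -0.3  0.7]
11 [ 0.6238 -0.1914  0.1293] [-1.1 -0.9  0.3 -0.4  0.7  1.1] minus tcp [0.0046 0.0052]
[ 0.6152 -0.2146  0.1353 -0.0153] [-0.004 -0.018] [-0.4 -0.4  0.6 -0.6 -0.2  1. ]
top [ 0.66631102 -0.11841991  0.121     ] [[ 0.66781021 -0.11795493  0.121     ]]
```

```bash
cat >> h.py <<'E'
Z0=np.array([.634,-.2086,0.]); YB=.1245
def tpose(xo,yo,zo,phi,h=48.):
    """tool pose for cover origin (mm, box frame) rolled phi deg about box x"""
    Rb=R.from_euler("z",YB); Rc=Rb*R.from_euler("x",phi,degrees=True)
    p=Z0+Rb.apply(np.array([xo,yo,zo])/1e3)+Rc.apply([0,0,h/1e3])
    M=Rc.as_matrix(); T=np.column_stack([-M[:,2],-M[:,0],M[:,1]])
    return p,T
def cur():
    s=state(); return s["tcp_pos"],R.from_quat(s["orientation"]).as_matrix()
def delta(a,b):
    sh=a[1].T@(b[0]-a[0]); rv=R.from_matrix(a[1].T@b[1]).as_rotvec(degrees=True)
    return (sh*1e3).round(1),rv.round(2)
def where(h=48.):
    p,T=cur(); Rb=R.from_euler("z",YB); Rc=np.column_stack([-T[:,1],T[:,2],-T[:,0]])
    o=Rb.inv().apply(p-Z0-Rc@[0,0,h/1e3])*1e3; e=R.from_matrix(Rb.as_matrix().T@Rc).as_euler("ZYX",degrees=True)
    s=state(); print("t",round(s["time"],2),"cover(box mm)",o.round(1),"yaw,pitch,roll",e.round(2),"F",s["force"].round(1),"T",s["ft_torque"].round(2),"w",round(s["gripper_width"]*1e3,1))
E
python3 - <<'E'
from h import *
where()
A=tpose(-1.5,12,64,9);B=tpose(-1.5,12,46,9);C=tpose(-1.5,9,46,9);D=tpose(-1.5,9,43,9);E_=tpose(-1.5,1.5,43,9)
print("cur->A",delta(cur(),A)); print("A->B",delta(A,B)); print("B->C",delta(B,C)); print("C->D",delta(C,D)); print("D->E",delta(D,E_))
E
```

```text
t 20.6 cover(box mm) [-13.3  13.8  98.9] yaw,pitch,roll [0.02 0.11 0.07] F [-0.6  0.4 -0.8] T [-0.01 -0.01 -0.01] w 13.0
cur->A (array([ 35.4, -11.8,  -9.3]), array([ 0.01, -8.93, -0.11]))
A->B (array([17.8,  0. , -2.8]), array([0., 0., 0.]))
B->C (array([-0.5,  0. , -3. ]), array([0., 0., 0.]))
C->D (array([ 3. ,  0. , -0.5]), array([0., 0., 0.]))
D->E (array([-1.2, -0. , -7.4]), array([0., 0., 0.]))
```

```bash
python3 -m creep '[0,-0.006,-0.004,0,-4,0,-1, 0,-0.0118,-0.0093,0,-8.93,0,-1, 0.012,-0.0118,-0.0093,0,-8.93,0,-1, 0.024,-0.0118,-0.0093,0,-8.93,0,-1, 0.0354,-0.0118,-0.0093,0,-8.93,0,-1, 0.0354,-0.0118,-0.0093,0,-8.93,0,-1, 0.0354,-0.0118,-0.0093,0,-8.93,0,-1, 0.0354,-0.0118,-0.0093,0,-8.93,0,-1]'
python3 - <<'E'
from h import *
where()
print("->B",delta(cur(),tpose(-1.5,12,46,9)),delta(cur(),tpose(-1.5,12,55,9)))
for n in("top","scene"):
  p,d=read_camera(n); cv2.imwrite(f"pics/{n}12.png",p[:,:,::-1])
p=cv2.imread("pics/scene12.png"); cv2.imwrite("pics/s12z.png",cv2.resize(p[140:245,180:320],None,fx=5.5,fy=5.5,interpolation=cv2.INTER_CUBIC))
E
```

```text
time: 21.4
tcp_pos: [0.6331, -0.2046, 0.1134]
orientation: [-0.488, 0.43, 0.57, 0.503]
force: [-0.2, -0.5, -1.6]
gripper_width: 0.0137
t 21.4 cover(box mm) [-0.4 11.5 66. ] yaw,pitch,roll [ 0.04 -0.04  8.89] F [-0.2 -0.5 -1.6] T [-0.11 -0.01  0.02] w 13.7
->B (array([19.9,  1.1, -2.7]), array([ 0.04, -0.11,  0.04])) (array([11. ,  1.1, -1.3]), array([ 0.04, -0.11,  0.04]))
```

View pics/s12z.png

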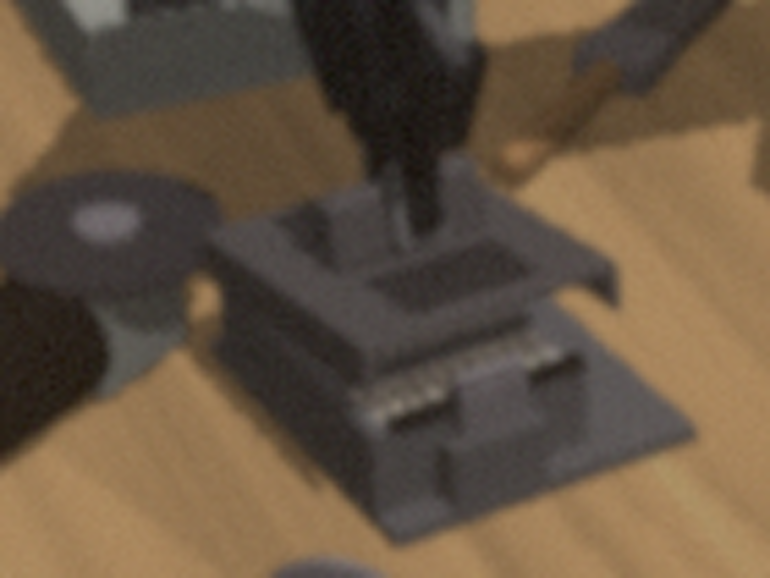

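The tilted cover sits beside the disc rim with its right rear corner at (212,240). I descend in small steps.

```bash
python3 -m creep '[0.004,0.001,-0.0007,0,0,0,-1, 0.009,0.001,-0.0014,0,0,0,-1, 0.009,0.001,-0.0014,0,0,0,-1, 0.009,0.001,-0.0014,0,0,0,-1]'
python3 -c "
from h import *
where(); print(delta(cur(),tpose(-1.5,12,46,9)))"
```

```text
time: 21.9
tcp_pos: [0.6315, -0.2048, 0.1034]
orientation: [-0.487, 0.43, 0.57, 0.503]
force: [0.5, -0.3, -1.1]
gripper_width: 0.0136
t 21.9 cover(box mm) [-2.  11.5 55.9] yaw,pitch,roll [0.   0.03 8.96] F [ 0.5 -0.3 -1.1] T [-0.15 -0.03 -0.01] w 13.6
(array([ 9.9, -0.5, -1.1]), array([-0.  , -0.04, -0.03]))
```

```bash
python3 -m creep '[0.003,-0.0005,0,0,0,0,-1, 0.006,-0.0005,-0.0005,0,0,0,-1, 0.006,-0.0005,-0.0005,0,0,0,-1]'
python3 -c "
from h import *
where()"
python3 -m creep '[0.002,0,-0.0003,0,0,0,-1, 0.004,0,-0.0006,0,0,0,-1, 0.004,0,-0.0006,0,0,0,-1]'
python3 -c "
from h import *
where()"
```

```text
time: 22.2
tcp_pos: [0.6319, -0.2042, 0.0971]
orientation: [-0.487, 0.43, 0.57, 0.503]
force: [-0.5, -0.0, -2.5]
gripper_width: 0.0139
t 22.2 cover(box mm) [-1.6 12.1 49.7] yaw,pitch,roll [0.01 0.05 8.97] F [-0.5 -0.  -2.5] T [-0.1  -0.02  0.01] w 13.9
time: 22.5
tcp_pos: [0.632, -0.2043, 0.0933]
orientation: [-0.487, 0.43, 0.57, 0.503]
force: [-0.0, -0.3, -1.6]
gripper_width: 0.0139
t 22.5 cover(box mm) [-1.5 12.  45.9] yaw,pitch,roll [0.01 0.03 8.95] F [-0.  -0.3 -1.6] T [-0.12  0.05  0.01] w 13.9
```

```bash
python3 -m creep '[-0.0003,0,-0.0015,0,0,0,-1, -0.0005,0,-0.003,0,0,0,-1, -0.0005,0,-0.003,0,0,0,-1]'
python3 -c "
from h import *
where()"
python3 -m creep '[0.0015,0,-0.0003,0,0,0,-1, 0.003,0,-0.0005,0,0,0,-1, 0.003,0,-0.0005,0,0,0,-1]'
python3 -c "
from h import *
where()
p,d=read_camera('scene'); cv2.imwrite('pics/s13z.png',cv2.resize(p[140:245,180:320,::-1],None,fx=5.5,fy=5.5,interpolation=cv2.INTER_CUBIC))"
```

```text
time: 22.8
tcp_pos: [0.6321, -0.2057, 0.0934]
orientation: [-0.486, 0.429, 0.571, 0.503]
force: [-1.2, 5.8, -0.4]
gripper_width: 0.0136
t 22.8 cover(box mm) [-1.5 10.7 46. ] yaw,pitch,roll [0.03 0.07 9.17] F [-1.2  5.8 -0.4] T [0.92 0.16 0.1 ] w 13.6
time: 23.1
tcp_pos: [0.6323, -0.2055, 0.0909]
orientation: [-0.486, 0.429, 0.571, 0.503]
force: [-2.4, 8.1, 2.6]
gripper_width: 0.0137
t 23.1 cover(box mm) [-1.4 10.9 43.5] yaw,pitch,roll [0.06 0.08 9.17] F [-2.4  8.1  2.6] T [1.1  0.42 0.13] w 13.7
```

View pics/s13z.png

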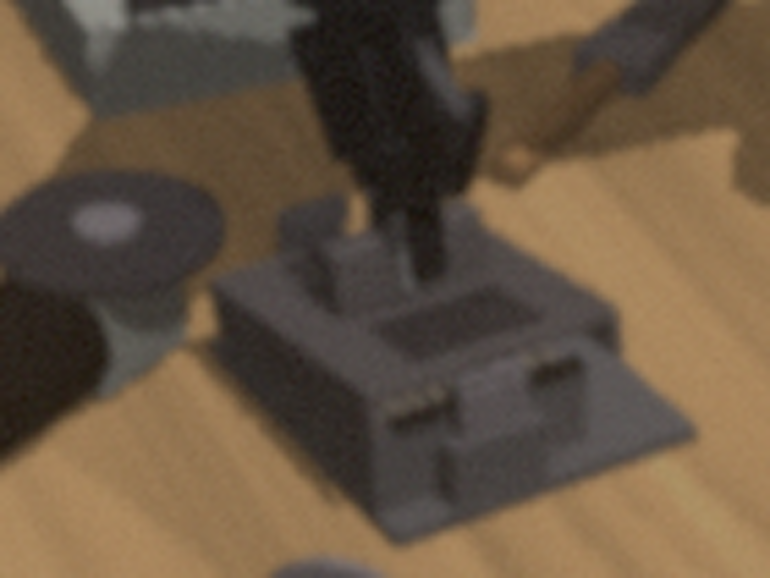

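The corner is now below the disc rim. The resistance is almost purely in +y, which points to the plate edge against the inner side of the right seal strip. I back out, raise a little and cross over the strip.

```bash
python3 -m creep '[0,0,0.003,0,0,0,-1, -0.0045,0,0.0035,0,0,0,-1, -0.0045,0,0.0035,0,0,0,-1, -0.0045,0,0.0035,0,0,0,-1]'
python3 -c "
from h import *
where()"
python3 -m creep '[-0.0003,0,-0.0015,0,0,0,-1, -0.0005,0,-0.003,0,0,0,-1, -0.0005,0,-0.003,0,0,0,-1]'
python3 -c "
from h import *
where()"
```

```text
time: 23.55
tcp_pos: [0.6325, -0.2053, 0.0961]
orientation: [-0.488, 0.43, 0.569, 0.503]
force: [-0.3, 0.3, -1.8]
gripper_width: 0.0137
t 23.55 cover(box mm) [-1.1 10.9 48.7] yaw,pitch,roll [-0.01 -0.04  8.88] F [-0.3  0.3 -1.8] T [-0.14 -0.04  0.  ] w 13.7
time: 23.85
tcp_pos: [0.6326, -0.2082, 0.0957]
orientation: [-0.487, 0.43, 0.57, 0.503]
force: [-0.5, -0.1, -2.1]
gripper_width: 0.0138
t 23.85 cover(box mm) [-1.3  8.1 48.3] yaw,pitch,roll [-0.02 -0.    8.92] F [-0.5 -0.1 -2.1] T [-0.1  -0.01  0.01] w 13.8
```

```bash
python3 -m creep '[0.002,0,-0.0003,0,0,0,-1, 0.004,0,-0.0006,0,0,0,-1, 0.0055,0,-0.0008,0,0,0,-1, 0.0055,0,-0.0008,0,0,0,-1]'
python3 -c "
from h import *
where()"
```

```text
time: 24.25
tcp_pos: [0.633, -0.2079, 0.091]
orientation: [-0.488, 0.43, 0.57, 0.503]
force: [-0.7, 1.7, 4.5]
gripper_width: 0.0136
t 24.25 cover(box mm) [-0.8  8.3 43.5] yaw,pitch,roll [ 0.02 -0.04  8.89] F [-0.7  1.7  4.5] T [-0.16  0.13 -0.02] w 13.6
```

```bash
python3 -m creep '[-0.0002,0,-0.0015,0,0,0,-1, -0.0005,0,-0.003,0,0,0,-1, -0.0005,0,-0.003,0,0,0,-1]'
python3 -c "
from h import *
where()"
python3 -m creep '[-0.0002,0,-0.0015,0,0,0,-1, -0.0005,0,-0.003,0,0,0,-1, -0.0005,0,-0.003,0,0,0,-1]'
python3 -c "
from h import *
where()
p,d=read_camera('scene'); cv2.imwrite('pics/s14z.png',cv2.resize(p[140:245,180:320,::-1],None,fx=5.5,fy=5.5,interpolation=cv2.INTER_CUBIC))"
```

```text
time: 24.55
tcp_pos: [0.6336, -0.2113, 0.0908]
orientation: [-0.488, 0.43, 0.569, 0.503]
force: [0.6, -0.2, 5.0]
gripper_width: 0.0138
t 24.55 cover(box mm) [-0.6  4.8 43.4] yaw,pitch,roll [ 0.01 -0.09  8.84] F [ 0.6 -0.2  5. ] T [-0.34 -0.16  0.11] w 13.8
time: 24.85
tcp_pos: [0.6335, -0.2144, 0.0904]
orientation: [-0.488, 0.43, 0.569, 0.503]
force: [-0.4, -0.4, 4.3]
gripper_width: 0.0137
t 24.85 cover(box mm) [-1.2  1.7 43. ] yaw,pitch,roll [-0.01 -0.03  8.87] F [-0.4 -0.4  4.3] T [-0.5  -0.22 -0.01] w 13.7
```

View pics/s14z.png

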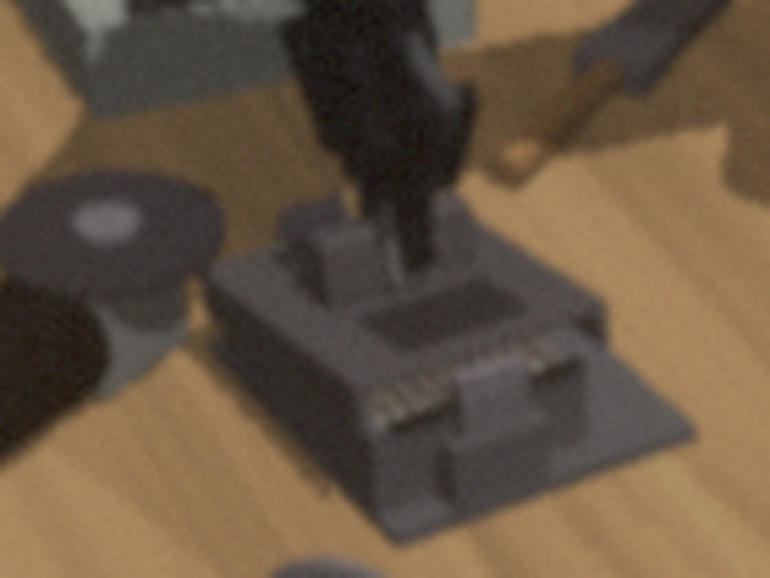

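The right edge slid under the right nose with no resistance, and the right rear corner is under the disc at (210,275). Next I rotate the left side down.

Run:
```python
from h import *
c=cur()
for t in((-1,1.27,38.9,6),(-1,.74,35.1,3),(-1,.3,33,1.5),(-1,0,31,0),(-1,0,30,-.5)): print(t,delta(c,tpose(*t)))
```

```text
(-1, 1.27, 38.9, 6) (array([ 4. , -0.2,  1.3]), array([-0.02,  2.86,  0.02]))
(-1, 0.74, 35.1, 3) (array([ 7.8, -0.2,  2.7]), array([-0.02,  5.86,  0.02]))
(-1, 0.3, 33, 1.5) (array([10. , -0.2,  3.2]), array([-0.02,  7.36,  0.02]))
(-1, 0, 31, 0) (array([12.1, -0.2,  3.9]), array([-0.02,  8.86,  0.02]))
(-1, 0, 30, -0.5) (array([13.2, -0.2,  4.1]), array([-0.02,  9.36,  0.02]))
```

```bash
python3 -m creep '[0.002,0,0.0006,0,1.4,0,-1, 0.004,0,0.0013,0,2.86,0,-1, 0.006,0,0.002,0,4.4,0,-1, 0.006,0,0.002,0,4.4,0,-1]'
python3 -c "
from h import *
where()"
```

```text
time: 25.3
tcp_pos: [0.6333, -0.2112, 0.0853]
orientation: [-0.51, 0.45, 0.55, 0.485]
force: [-0.3, -3.2, 5.0]
gripper_width: 0.014
t 25.3 cover(box mm) [-1.   1.1 37.4] yaw,pitch,roll [ 0.05 -0.04  4.3 ] F [-0.3 -3.2  5. ] T [-0.85 -0.17 -0.07] w 14.0
```

```bash
python3 - <<'E'
from h import *
c=tpose(-1,1.0,37,4.45)
for t in((-1,.7,35.1,3),(-1,.3,33,1.5),(-1,0,31,0),(-1,0,30,-.5)): print(t,delta(c,tpose(*t)))
E
python3 -m creep '[0.001,0,0.0006,0,0.75,0,-1, 0.002,0,0.001,0,1.45,0,-1, 0.0042,0,0.0018,0,2.95,0,-1, 0.0042,0,0.0018,0,2.95,0,-1]'
python3 -c "
from h import *
where()"
```

```text
(-1, 0.7, 35.1, 3) (array([1.9, 0. , 0.8]), array([ 0.  ,  1.45, -0.  ]))
(-1, 0.3, 33, 1.5) (array([4. , 0. , 1.5]), array([-0.  ,  2.95,  0.  ]))
(-1, 0, 31, 0) (array([6. , 0. , 2.3]), array([-0.  ,  4.45, -0.  ]))
(-1, 0, 30, -0.5) (array([7.1, 0. , 2.6]), array([-0.  ,  4.95,  0.  ]))
time: 25.7
tcp_pos: [0.6332, -0.2093, 0.0811]
orientation: [-0.525, 0.462, 0.536, 0.473]
force: [0.3, -3.1, 3.7]
gripper_width: 0.0137
t 25.7 cover(box mm) [-0.8  0.5 33.1] yaw,pitch,roll [ 0.07 -0.08  1.3 ] F [ 0.3 -3.1  3.7] T [-1.23 -0.35 -0.06] w 13.7
```

Now the final part: level the cover and press it down.

```bash
python3 -m creep '[0.001,0,0.0004,0,0.7,0,-1, 0.002,0,0.0006,0,1.4,0,-1, 0.002,0,0.0006,0,1.4,0,-1]'
python3 -c "
from h import *
where()"
python3 -m creep '[0.001,0,0.0003,0,0.5,0,-1, 0.002,0,0.0003,0,0.5,0,-1, 0.002,0,0.0003,0,0.5,0,-1]'
python3 -c "
from h import *
where()
p,d=read_camera('scene'); cv2.imwrite('pics/s15z.png',cv2.resize(p[140:245,180:320,::-1],None,fx=5.5,fy=5.5,interpolation=cv2.INTER_CUBIC))"
```

```text
time: 26.0
tcp_pos: [0.6331, -0.2085, 0.0793]
orientation: [0.531, -0.467, -0.53, -0.468]
force: [-0.9, -2.8, 6.3]
gripper_width: 0.0137
t 26.0 cover(box mm) [-0.8  0.2 31.3] yaw,pitch,roll [ 0.04 -0.07 -0.01] F [-0.9 -2.8  6.3] T [-0.83 -0.21 -0.09] w 13.7
time: 26.3
tcp_pos: [0.6332, -0.2083, 0.0788]
orientation: [0.532, -0.469, -0.528, -0.466]
force: [-3.0, -1.0, 14.3]
gripper_width: 0.0136
t 26.3 cover(box mm) [-0.7 -0.  30.8] yaw,pitch,roll [ 0.01 -0.05 -0.45] F [-3.  -1.  14.3] T [-0.25  0.39  0.01] w 13.6
```

View pics/s15z.png

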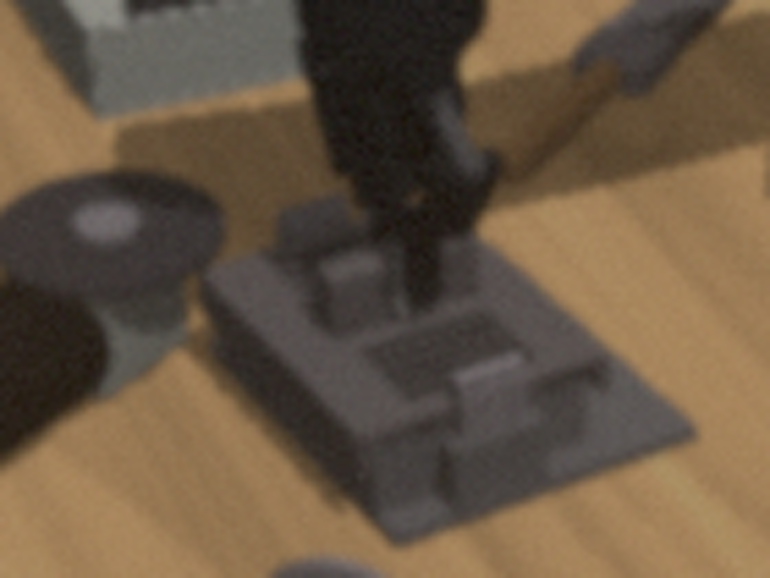

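```bash
python3 -m creep '[0.001,0,0,0,0,0,-1, 0.002,0,0,0,0,0,-1, 0.002,0,0,0,0,0,-1]'
python3 -c "
from h import *
where()"
python3 -m creep '[0.001,0,0,0,-0.3,0,-1, 0.0015,0,0,0,-0.3,0,-1, 0.0015,0,0,0,-0.3,0,-1, 0.0015,0,0,0,-0.3,0,-1]'
python3 -c "
from h import *
where()
for n in('top','scene'):
  p,d=read_camera(n); cv2.imwrite(f'pics/{n}16.png',p[:,:,::-1]); np.save(f'pics/{n}16.npy',d)
p=cv2.imread('pics/scene16.png');cv2.imwrite('pics/s16z.png',cv2.resize(p[165:245,205:315],None,fx=7,fy=7,interpolation=cv2.INTER_CUBIC))"
```

```text
time: 26.65
tcp_pos: [0.6332, -0.2084, 0.0787]
orientation: [0.532, -0.47, -0.528, -0.466]
force: [-11.5, 1.1, 24.7]
gripper_width: 0.0134
t 26.65 cover(box mm) [-0.8 -0.  30.7] yaw,pitch,roll [ 0.02  0.01 -0.43] F [-11.5   1.1  24.7] T [ 0.27  1.31 -0.04] w 13.4
time: 27.05
tcp_pos: [0.6332, -0.2085, 0.0787]
orientation: [0.531, -0.469, -0.53, -0.467]
force: [-16.7, 2.7, 32.4]
gripper_width: 0.0142
t 27.05 cover(box mm) [-0.8  0.1 30.7] yaw,pitch,roll [ 0.04  0.04 -0.15] F [-16.7   2.7  32.4] T [ 0.26  2.03 -0.06] w 14.2
```

View pics/s16z.png

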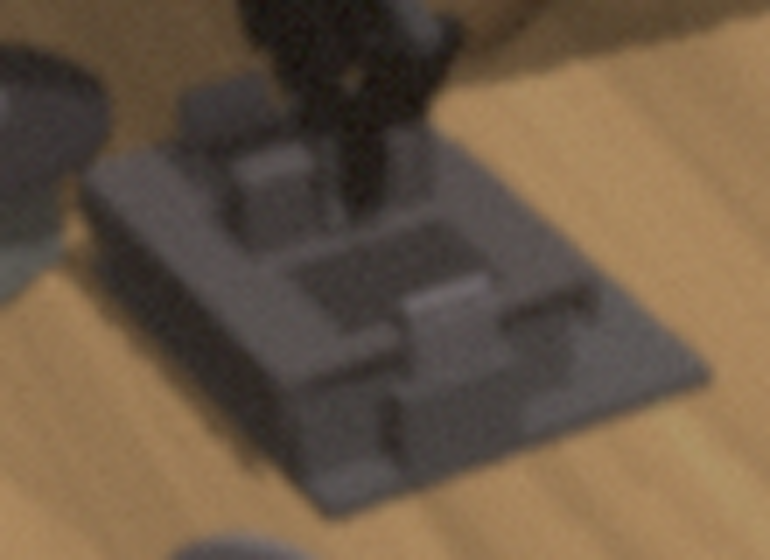

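View pics/top16.png

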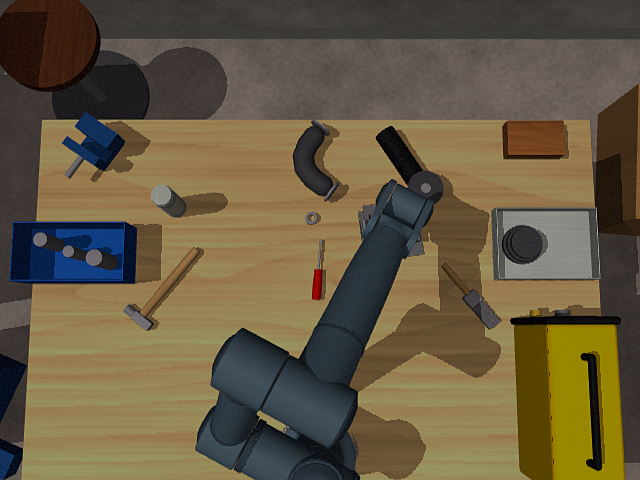

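```bash
python3 -m creep '[-0.0005,0.0015,0,0,0,0,-1, -0.0005,0.0015,0,0,0,0,-1, -0.0005,0.0015,0,0,0,0,-1]'
python3 - <<'E'
from h import *
where()
C0=cloud("scene",np.load("pics/scene0.npy")); acc=[]
for i in range(6):
    p,d=read_camera("scene"); acc.append(d)
d=np.mean(acc,0); C=cloud("scene",d)
B=np.array([.6358,-.2074])
co,s=np.cos(YB),np.sin(YB); q=C[...,:2]-B; X=co*q[...,0]+s*q[...,1]; Y=-s*q[...,0]+co*q[...,1]
for nm,x0,x1,y0,y1 in(("rear-left",.038,.052,.03,.062),("rear-mid",.04,.052,-.03,.02),("rear-right",.04,.052,-.06,-.03),("front-left",-.052,-.035,.03,.062),("mid-left",-.01,.02,.05,.06),("apron",-.09,-.065,.0,.06),("front-right",-.052,-.035,-.06,-.03)):
    m=(X>x0)&(X<x1)&(Y>y0)&(Y<y1)&(C[...,2]>-.01)&(C[...,2]<.1); z=C[...,2][m]; print(nm,m.sum(),(np.median(z)*1e3).round(1),(z.std()*1e3).round(1))
q0=C[280:300,120:140];
E
```

```text
time: 27.45
tcp_pos: [0.6331, -0.2084, 0.0787]
orientation: [0.532, -0.468, -0.528, -0.468]
force: [-6.4, 2.8, 25.3]
gripper_width: 0.0139
t 27.45 cover(box mm) [-0.7  0.1 30.7] yaw,pitch,roll [ 0.02 -0.2  -0.2 ] F [-6.4  2.8 25.3] T [ 0.25  0.86 -0.05] w 13.9
rear-left 102 50.7 22.1
rear-mid 125 17.1 22.0
rear-right 73 49.7 22.2
front-left 58 51.6 0.6
mid-left 20 51.7 0.6
apron 68 7.6 0.5
front-right 0 nan nan
  return _methods._mean(a, axis=axis, dtype=dtype,
  ret = ret.dtype.type(ret / rcount)
  ret = _var(a, axis=axis, dtype=dtype, out=out, ddof=ddof,
  arrmean = um.true_divide(arrmean, div, out=arrmean,
  ret = ret.dtype.type(ret / rcount)
```

```bash
python3 -m creep '[0,0,0,0,0,0,-1, 0,0,0,0,0,0,-1, 0,0,0,0,0,0,-1, 0,0,0,0,0,0,-1]'
python3 -c "
from h import *
where()
print(sign_off())"
```

```text
time: 28.15
tcp_pos: [0.6332, -0.2084, 0.0787]
orientation: [0.532, -0.468, -0.528, -0.468]
force: [-5.9, 2.2, 26.1]
gripper_width: 0.0138
t 28.15 cover(box mm) [-0.7  0.1 30.7] yaw,pitch,roll [ 0.02 -0.2  -0.2 ] F [-5.9  2.2 26.1] T [ 0.24  0.81 -0.06] w 13.8
the job is handed in; nothing more can be done
None
```

The three cartridges are home, and the cover is under both catches and pressed hard down. I handed the job in at 28.15 s with the gripper still pressing at about 26 N. No verdict was reported.

**What I did**
- **Cartridges:** I pushed the two outer cartridges home together with open fingers, then the middle one with closed fingers. Both pushes stopped at the same tool position with a clear force rise, and the pictures showed an even row flush with the dividers.
- **Cover:** Lowering it straight down was blocked. Its rear right corner landed on the disc of a grinder, which is not in your list. I then tilted the cover about 9°, slid its right edge under the right catch below the disc, and rotated the left side down past the left catch.

**Last checks**
- **Height:** Depth on the left and front-left of the plate gave its top at 51.7 mm; 52 mm is hard down. The tool reading put the cover origin at 30.7 mm instead of 30. It did not go lower under up to 32 N.
- **Position:** By the tool reading the cover was within 1 mm of centre, with tilt and yaw of 0.2° or less.
- **Left catch:** The picture shows it standing over the plate.

**Open points**
- **Right catch:** I did not see its nose over the plate. I judge it engaged from the sliding path and the low, level plate.
- **Rear of the plate:** The rear depth readings were mixed, because the arm hides part of it.
- **Grinder:** I pressed the cover's corner against it at up to about 22 N while testing whether it would give. It did not visibly move.
- **Bystanders:** The screwdriver, nut, hammer, brush and spray can look unmoved in the last top picture.

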